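# Turn the primed cover with the spatula, hang the spatula on the sprung hook

### The job

Take the spatula from its cradle and, touching the round plywood cover with the spatula only, lift the cover's outer edge off the lower slats, tip it over the step so that it lies upside down (white face down) on the rack's upper deck, and push it with the blade until it is wholly on the deck, not overhanging the step. Then hang the spatula by its loop on the sprung hook, let go and wait until the hook has dipped and settled. Do not disturb the tape roll, the tin or the sanding block.

Things in the scene. Friction and masses are not known exactly. Their poses are not given: they have to be found in the camera images.
- spatula: Flat spatula, 244 mm long, 0.16 to 0.27 kg, with a loop at its end. Origin: underside, at the best place to grip; +x to the blade tip, +y across, +z out of the upper face. Wooden handle x -72 to +38, 22 mm wide, z 0 to 16. Steel blade x 28 to 135, 45 mm wide, z 0 to 3. Starts level, upper face up, on the cradle, its underside 45 mm above the table.
- spatula_tip (a point): Middle of the blade's tip edge, underside: x = 135, y = 0, z = 0 mm in the spatula's frame.
- spatula_loop (a point): Centre of the opening of the loop: x = -88, y = 0, z = 8 mm in the spatula's frame. The loop is of 6 mm steel wire and lies flat in the spatula's x-y plane; its opening is 26 mm wide (y) and runs from x = -103 to the handle's end at x = -72.
- cradle: Fixed dark wooden cradle under the spatula, 190 x 70 mm. Two supports 45 mm high, at x = -60 (14 mm long, under the handle) and x = 85 (30 mm long, under the blade, with cheeks 10 mm higher beside the blade); between them only an 8 mm base board. Frame parallel to the spatula's at the start, origin on the table, within 3 mm of straight below the spatula's.
- rack: Fixed two-level wooden drying rack. Origin: on the table under the step, mid-width; z up. Lower level at x 0 to 140: two slats along x, at y -59 to -41 and 41 to 59, tops 30 mm above the table; between them a free channel down to the table, 82 mm wide, open at the +x end. Upper deck at x -165 to 0: solid board 160 mm wide, top at 42 mm (a 12 mm step); a 10 mm lip ends it.
- disc: Round stiff plywood cover, diameter 130, 10 mm thick, 0.1 to 0.16 kg. Origin: centre of its bare face; z points to its primed white face. Starts on the lower slats, white face up, rim 2 to 8 mm from the step, centre near mid-width. With its outer (+x) edge raised it pivots against the step and, pushed past upright, falls on the upper deck, often overhanging the step by some cm.
- stand: Fixed steel post carrying the sprung hook. Origin: on the table straight below the hook's seat; z up; the hook opens to -x. Post 30 mm square, 512 mm high, at x 80 to 110; foot plate 12 mm high at x 20 to 170. A rubber bumper, 70 mm wide, at x 3 to 15 and 120 mm above the table, steadies the hanging tool.
- hook_seat (a point): Bottom of the V-shaped hook of 6 mm rod, on top of the rod, 323 mm above the table unloaded. A free prong, 42 mm, rises to the stand's -x, 30 degrees from upright; the other leg rises at 45 degrees to +x for 35 mm, then upright to a housing 395 mm up. Slide the loop down the prong, the tool's loop end raised about 30 degrees towards +x; let go, it drops into the seat and swings to the bumper.
- hook (a joint): Dip of the sprung hook in m: 0 unloaded, up to 0.05; 86 N/m, so the spatula pulls it down about 17 to 29 mm, with a short bounce.
- tape: Bystander: loose roll of tape lying flat, diameter 96 mm, 36 mm high; origin under its centre.
- tin: Bystander: loose closed tin, diameter 100 mm, 104 mm high; origin under its centre.
- sander: Bystander: loose sanding block with grip, 110 x 65 x 42 mm; origin under its centre, long side along its x.
Mind the look-alikes: they are no part of the job. Leave any red look-alike of the spatula alone.

How it is judged (in metres and radians):
On the way, in this order (a step that is already met when the one before it is completed fails the run):
1. the spatula is held clear of its cradle (distance between spatula and cradle above 0.08 m and contact force between the fingers and spatula above 1 N and angle between disc's own z axis and vertical below 0.1 rad), for 0.1 s.
2. the held spatula carries the raised edge of the cover (contact force between the fingers and spatula above 1 N and contact force between spatula and disc above 0.05 N and angle between disc's own z axis and vertical between 0.5 and 1.7 rad), for 0.1 s.
3. the cover lies upside down, flat and wholly on the upper deck (angle between disc's own z axis and vertical above 3.06 rad and x of disc in the frame of rack between -0.105 and -0.06 m and y of disc in the frame of rack between -0.025 and 0.025 m and linear speed of disc below 0.03 m/s), for 0.2 s.
4. the spatula's loop is on the hook, which has dipped under its weight (distance between spatula_loop and hook_seat below 0.025 m and value of joint hook above 0.012 m and contact force between the fingers and spatula below 0.05 N), for 0.2 s.
At the end, for the whole second after the job is handed in: Cover white face down, level within 4 degrees, at rest wholly on the upper deck: centre 60 to 105 mm from the step and within 25 mm of mid-width; spatula released, hanging by its loop (loop centre within 25 mm of the hook's seat), hook dipped 12 to 40 mm, both still (angle between disc's own z axis and vertical above 3.06 rad and x of disc in the frame of rack between -0.105 and -0.06 m and y of disc in the frame of rack between -0.025 and 0.025 m and distance between spatula_loop and hook_seat below 0.025 m and value of joint hook between 0.012 and 0.04 m and velocity of joint hook between -0.01 and 0.01 m/s and linear speed of spatula below 0.05 m/s and linear speed of disc below 0.02 m/s); the robot touches nothing.
It fails at once if the gripper or arm touches the cover (contact force between any of the fingers, the arm and disc above 0.3 N).
It fails at once if a bystander is moved by more than 20 mm (distance of any of tape, tin, sander from where it was at the start of the episode above 0.02 m).
It also fails if it takes over 72 s, if anything falls off the work surface, if the arm or the gripper's body presses on something with over 40 N, if the wrist force passes 120 N, or if a joint passes its speed limit or range.

### The arm

A 6-joint arm with a two-finger parallel gripper is mounted at the origin on the work surface. World frame = base frame: x ahead of the robot, y to its left, z up, the work surface at z = 0. Lengths are in mm, angles in degrees, forces in N, time in s.
With the tool pointing down it reaches from about 300 to 850 mm from the base axis. Payload 4.2 kg.
Tool frame: the origin (TCP) lies between the finger pads; the fingertips stand 25 mm ahead of it and the grasp point (between the pads) lies 6 mm ahead of it; x points along the fingers, y is the direction in which the jaws open and shut, and the axes are right-handed (so a half turn about x gives the same grasp; the last joint's range is limited). The gripper opens to 91 mm and grips with 3 to 60 N. Pads are 32 mm wide; open, the fingers measure 118 mm over their backs; the gripper's body (76 mm by 178 mm) begins 60 mm behind the grasp point.
Start: joints at [-76.089, 18.312, 89.639, -0, 72.044, -1.146], TCP at [149.379, -555.272, 238.976] pointing down, gripper open.
Joint ranges: [-177.97, 177.97], [-48.28, 115.42], [12.27, 149.76], [-77.06, 257.06], [2.81, 150.46], [-146.56, 146.56]. Speed limits (degrees/s): [147.25, 147.25, 180, 180, 180, 180].

### API

Orientations are given as [roll, pitch, yaw] about the fixed x, y, z axes, in that order (R = Rz(yaw) Ry(pitch) Rx(roll)).
In Python, from workcell import env gives the robot as it stands.
- The arm moves only by the tool jog_arm, never from a script. Its argument "plan" is one flat list of numbers, 4 for each row, row after row: the shift along the tool's x, y, z in cm, then the turn about the tool's x in units of 6 degrees (1.0 is 6 degrees). In form: [tx, ty, tz, turn, tx, ty, tz, turn, ...]. A call has 1 to 12 rows; each row shifts and turns the commanded pose from where the row before left it, along the tool's axes as they then stand; what a row does not reach is not made up. A row lasts 1/12 s, in which the tool goes at most 41.7 mm and 7.16 degrees, less where a joint would pass 70% of its speed; a pose out of reach is approached as far as the arm can. A call with a gripper value outside its range is refused whole. "claw" is the finger opening in cm, from 0 to 9.12, set as the call begins (left out, the last holds). The fingers move at their own pace and stop on an object; "newtons" is the grip in N (left out, the last holds). Time passes only in rows, so rows that do not move let the fingers close. It gives the time, the measured TCP pose, the force and the opening at its end, in the units of the state.
- env.state(): the state, without advancing time (a new reading comes with each control period).
- env.grab_frame(name): name is "scene" or "top"; returns the picture (480x640x3 uint8, red, green, blue); there is no depth.
- env.calibration(name): a dict with "vertical_fov" (degrees; the focal length in pixels is half the picture's height over the tangent of half this angle, whatever the lens; pixels are square), "cx", "cy" (the principal point, pixels), "origin" and "orientation" of the camera in the world. Camera axes: x right, y down, z forward; pixel columns grow to the right and rows downward; lengths in mm; the calibration is good to about 2 mm. A picture is of the moment at which its call begins. calibration takes no time and is no camera call.
- env.job_done(): hands the job in, once; it reports no verdict.
The state is a dict: "time_s": time; "qpos": joint angles; "qvel": joint speeds; "effort": joint torques, N m; "ee_pos": TCP position; "ee_rot": TCP orientation; "force": force on the tool from outside, world axes, zero at the start; "torque": the same for the moment, N m; "gripper_width": finger opening in mm.
Only numpy, scipy, OpenCV 4.12 (cv2) and the standard library are available. Lean on these libraries where they do the work, as an engineer would, in place of code of your own. Each camera call takes 0.05 s, during which the arm holds its last target.

## Working session

There is one attempt and no reset: what is moved stays moved. The work goes in short steps, Python scripts to look and compute and a tool call to move; the robot and the scene stay as the last step left them, time stands still between calls to the robot, and variables do not carry over. Pictures are saved under pics/ and viewed, and the job is handed in when it is done.

Besides the shell and the picture viewer there is one more tool, called after "Call:" as name(argument=value, ...), one argument or row to a line, values as JSON. jog_arm: Moves the arm, as the interface text tells. Its arguments: {"type":"object","properties":{"plan":{"type":"array"},"claw":{"type":"number"},"newtons":{"type":"number"}},"required":["plan"]}

```bash
ls; mkdir -p pics
python3 - <<'E'
from workcell import env
import cv2
print(env.state())
for n in("scene","top"):
    print(n,env.calibration(n)); cv2.imwrite(f"pics/{n}0.png",env.grab_frame(n)[:,:,::-1])
E
```

```text
pics
{'time_s': 0.0, 'qpos': array([-7.60890350e+01,  1.83479955e+01,  8.97062718e+01, -7.83349895e-04,
        7.20440692e+01, -1.14655859e+00]), 'qvel': array([-0.06934483, -0.02823723, -0.1071116 ,  0.04281296,  0.03588242,
       -0.11506152]), 'effort': array([-6.62673619e-05, -4.12459302e+01, -2.31978106e+01,  7.26088788e-02,
        4.57234879e-02, -1.34816050e-04]), 'ee_pos': array([ 149.25646338, -554.80542128,  238.15770503]), 'ee_rot': array([-90.71262057,  89.9016606 , 104.34514518]), 'force': array([0.695531  , 0.60050403, 0.71070394]), 'torque': array([-0.01855547, -0.00647577, -0.01814759]), 'gripper_width': 91.52572489898664}
scene {'vertical_fov': 50.745485318207145, 'cx': 317.3499386794468, 'cy': 238.90291063797352, 'origin': array([1584.402688  ,  672.65532657, 1157.42080119]), 'orientation': array([-128.2027889,    1.1300993,  114.2014507])}
top {'vertical_fov': 45.52016538394097, 'cx': 313.91012144630275, 'cy': 239.5694751455725, 'origin': array([ 385.28861264,  123.99456531, 1661.24462355]), 'orientation': array([-176.40228493,    0.98601434,  -89.37826028])}
```

View pics/scene0.png

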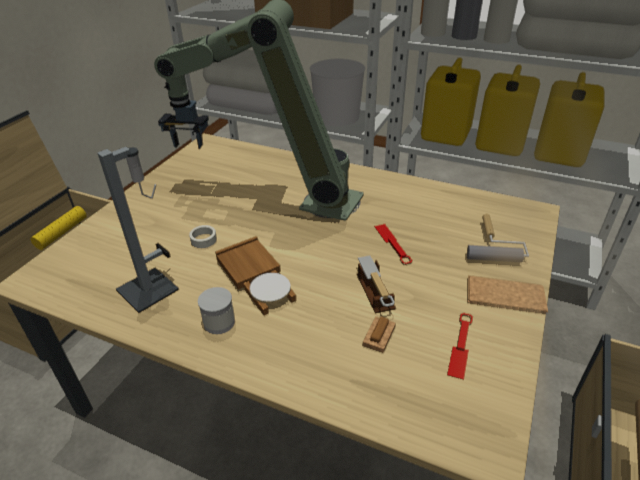

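View pics/top0.png

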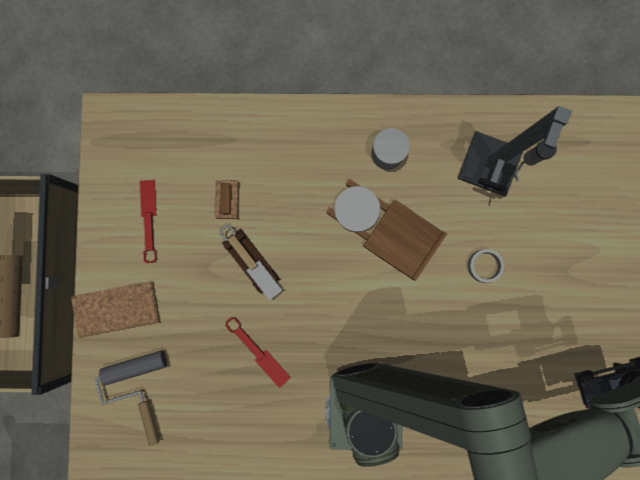

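```bash
cat > h.py <<'E'
import numpy as np, cv2
from scipy.spatial.transform import Rotation as R
from workcell import env
def cam(n):
    c=env.calibration(n); f=240/np.tan(np.radians(c['vertical_fov']/2))
    return f,c['cx'],c['cy'],np.array(c['origin']),R.from_euler('xyz',c['orientation'],degrees=True).as_matrix()
def ray(n,u,v):
    f,cx,cy,o,M=cam(n); d=M@np.array([(u-cx)/f,(v-cy)/f,1]); return o,d/np.linalg.norm(d)
def plane(n,u,v,z):
    o,d=ray(n,u,v); return o+d*(z-o[2])/d[2]
def proj(n,p):
    f,cx,cy,o,M=cam(n); q=M.T@(np.asarray(p,float)-o); return np.array([cx+f*q[0]/q[2],cy+f*q[1]/q[2]])
def tri(a,b):
    o1,d1=ray('top',*a);o2,d2=ray('scene',*b)
    A=np.stack([d1,-d2],1);s=np.linalg.lstsq(A,o2-o1,rcond=None)[0]
    p,q=o1+s[0]*d1,o2+s[1]*d2
    return (p+q)/2,np.linalg.norm(p-q)
def crop(src,box,k,out):
    x0,y0,x1,y1=box; im=cv2.imread(src)[y0:y1,x0:x1]
    cv2.imwrite(out,cv2.resize(im,None,fx=k,fy=k,interpolation=cv2.INTER_CUBIC))
E
python3 - <<'E'
from h import *
crop('pics/top0.png',(205,215,305,315),6,'pics/c1.png')
crop('pics/top0.png',(310,110,510,290),4,'pics/c2.png')
crop('pics/top0.png',(440,90,600,220),5,'pics/c3.png')
crop('pics/scene0.png',(90,130,220,320),3,'pics/c4.png')
crop('pics/scene0.png',(190,220,410,360),3,'pics/c5.png')
E
```

```text
(no output)
```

View pics/c1.png

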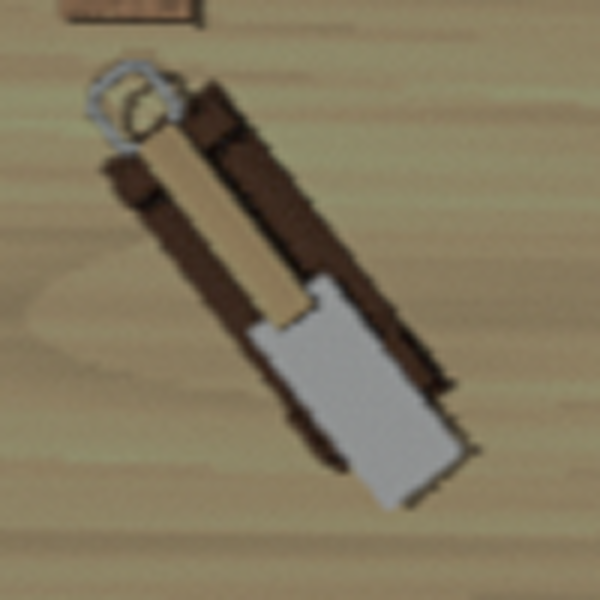

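View pics/c2.png

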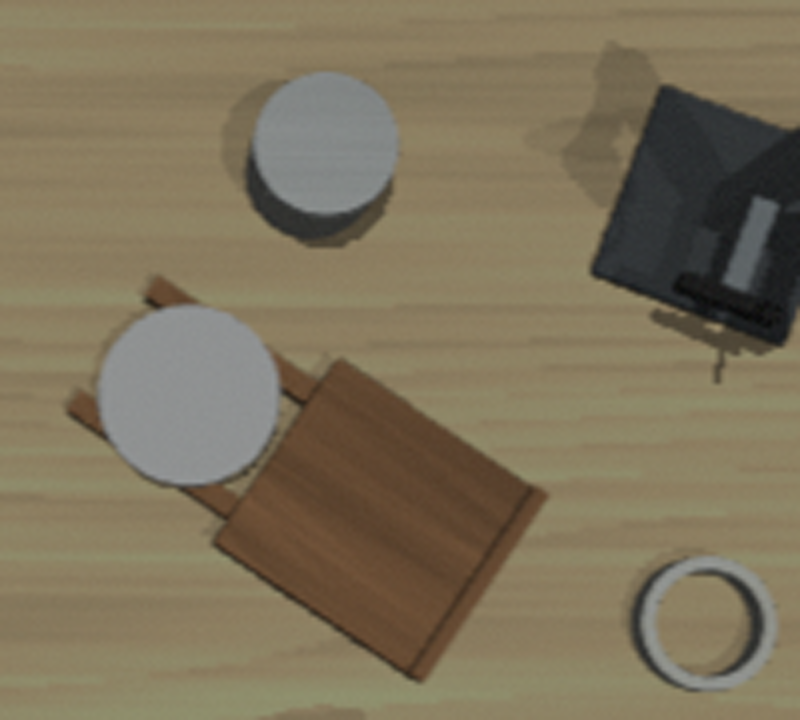

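View pics/c3.png

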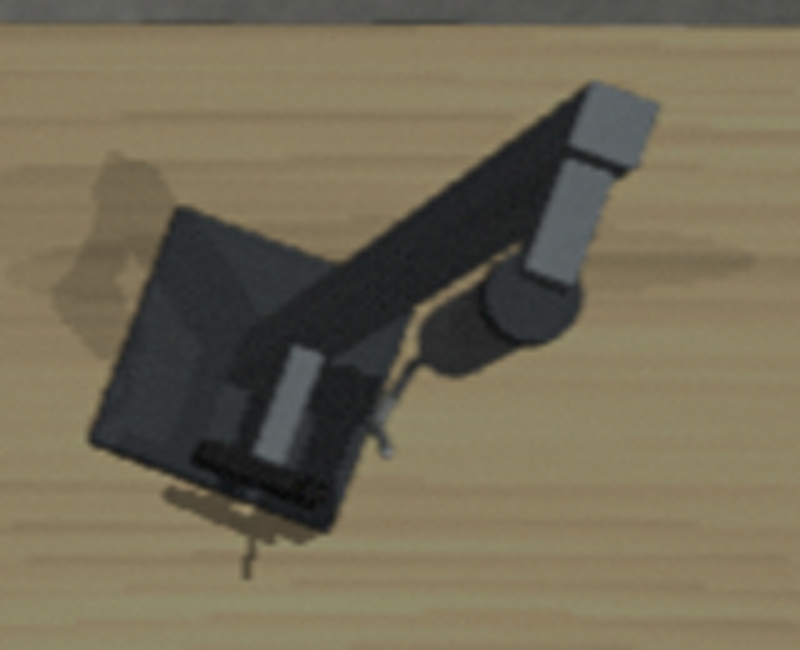

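View pics/c4.png

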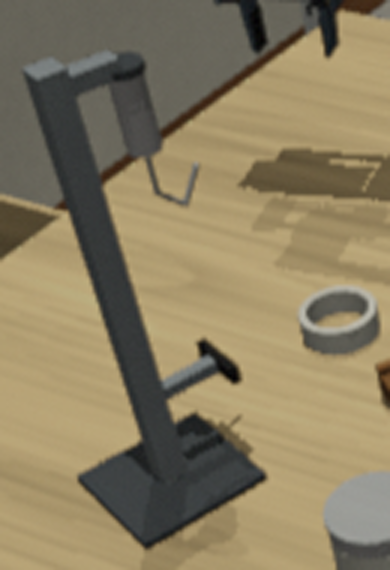

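View pics/c5.png

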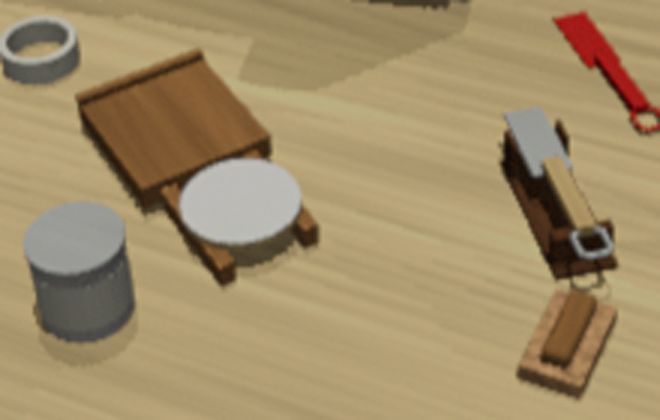

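Run:
```python
from h import *
def P(box,k,pts,z,n='top'):
    return np.array([plane(n,box[0]+(u+.5)/k-.5,box[1]+(v+.5)/k-.5,z) for u,v in pts])
b=(205,215)
bl=P(b,6,[(472,447),(395,508),(323,275),(248,330)],48)
print('blade',bl.round(1), np.linalg.norm(bl[0]-bl[1]),np.linalg.norm(bl[0]-bl[2]))
tip=(bl[0]+bl[1])/2; bb=(bl[2]+bl[3])/2
ha=P(b,6,[(140,150),(178,125),(320,302),(280,328)],61)
he=(ha[0]+ha[1])/2; hf=(ha[2]+ha[3])/2
print('tip',tip,'blade back',bb,'hend',he,hf)
lo=P(b,6,[(137,105)],53)
print('loop',lo)
for a,c in((tip,bb),(tip,he),(tip,lo[0])): d=(a-c)[:2]; print(np.degrees(np.arctan2(d[1],d[0])),np.linalg.norm(d))
d=(tip-he)[:2];d/=np.linalg.norm(d)
print('origin from tip',tip[:2]-135*d,'from hend',he[:2]+72*d)
# rack
b=(310,110)
de=P(b,4,[(342,357),(214,543),(548,493),(418,682)],42)
de2=P(b,4,[(528,485)],42)
print('deck',de.round(1)); m=(de[0]+de[1])/2
e=(de[1]-de[0])[:2]; print('w',np.linalg.norm(e))
x=np.array([-e[1],e[0]])/np.linalg.norm(e); 
print('rackorigin',m,'xdir',x,'sides yaw', [np.degrees(np.arctan2(*(de[i]-de[i+2])[:2][::-1])) for i in(0,1)], np.degrees(np.arctan2(x[1],x[0])))
sl=P(b,4,[(152,277),(72,397)],30);print('slat ends',sl)
im=cv2.imread('pics/top0.png'); hsv=cv2.cvtColor(im,cv2.COLOR_BGR2HSV)
for nm,(x0,y0,x1,y1),z in(('disc',(325,175,388,240),40),('tin',(370,120,415,180),104)):
    g=hsv[y0:y1,x0:x1]; mk=((g[...,1]<40)&(g[...,2]>110)).astype(np.uint8)
    cs=max(cv2.findContours(mk,0,1)[0],key=cv2.contourArea); 
    (u,v),(a,c),_=cv2.fitEllipse(cs); print(nm,u+x0,v+y0,a,c,plane('top',u+x0,v+y0,z))
# foot
f=P((440,90),5,[(180,207),(330,530),(92,440)],12); print('foot',f.round(1))
```

```text
blade [[346.  237.6  48. ]
 [317.1 273.3  48. ]
 [425.9 309.   48. ]
 [399.7 343.9  48. ]] 45.931136820109295 107.1145288184488
tip [331.57429939 255.466698    48.        ] blade back [412.79001428 326.42002545  48.        ] hend [489.16783285 385.53568679  61.        ] [406.80908219 317.9106909   61.        ]
loop [[504.92997381 397.54346658  53.        ]]
-138.85822543462476 107.84417936067697
-140.46561896663835 204.3371322972532
-140.66304963502083 224.1383457246686
origin from tip [435.69207171 341.39975035] from hend [433.63835428 339.70472554]
deck [[ 604.9  -76.6   42. ]
 [ 471.7   13.5   42. ]
 [ 509.4 -222.1   42. ]
 [ 375.2 -130.5   42. ]]
w 160.8552092672661
rackorigin [538.32549475 -31.58684919  42.        ] xdir [-0.5601741 -0.8283749] sides yaw [np.float64(56.70928126716596), np.float64(56.14725097424274)] -124.06783851208868
slat ends [[663.26577516  58.17579666  30.        ]
 [576.08309792 114.8254975   30.        ]]
disc 356.78276443481445 208.27495956420898 44.01313400268555 44.919002532958984 [577.36376379  31.93381728  40.        ]
tin 391.15097999572754 145.16357040405273 34.36941146850586 35.542232513427734 [745.11777911 -57.76278188 104.        ]
foot [[ 809.8 -313.6   12. ]
 [ 621.2 -398.5   12. ]
 [ 672.6 -261.9   12. ]]
```

Run:
```python
from h import *
crop('pics/top0.png',(500,150,560,195),13,'pics/d1.png')
crop('pics/scene0.png',(130,170,165,215),13,'pics/d2.png')
```

```text
(no output)
```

View pics/d1.png

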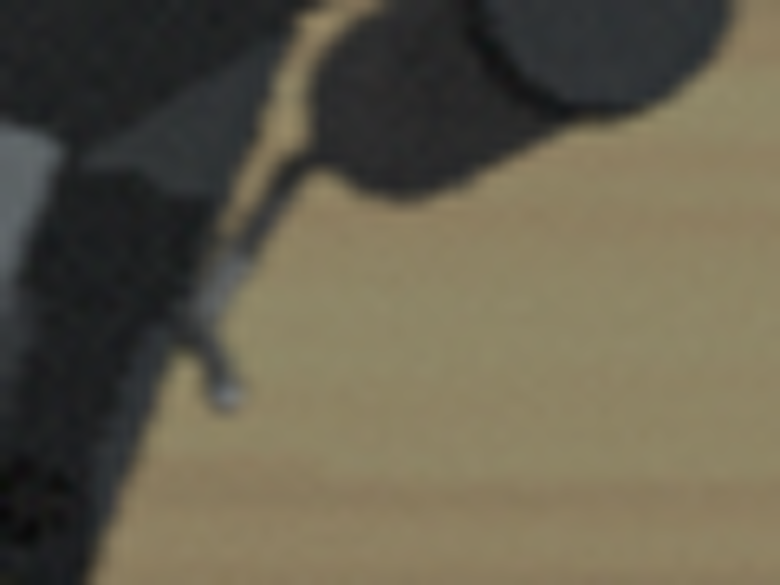

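View pics/d2.png

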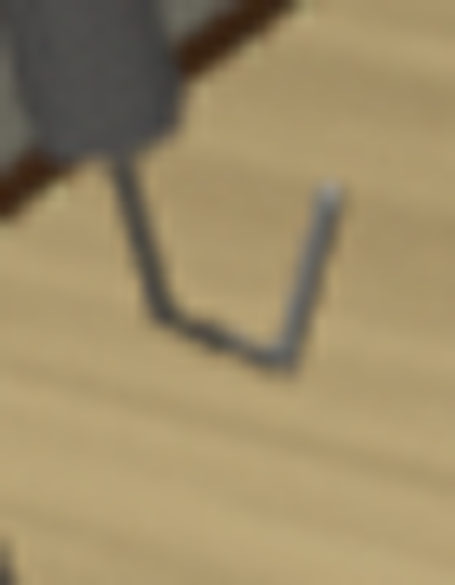

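Run:
```python
from h import *
t=lambda u,v:(500+(u+.5)/13-.5,150+(v+.5)/13-.5)
s=lambda u,v:(130+(u+.5)/13-.5,170+(v+.5)/13-.5)
for a,b in(((225,393),(330,190)),((195,325),(288,356)),((240,250),(160,310))): print(tri(t(*a),s(*b)))
print(plane('scene',*s(288,356),320),plane('top',*t(195,325),320))
```

```text
(array([ 609.20816054, -316.16815226,  356.89467868]), np.float64(2.273493086197496))
(array([ 627.83398891, -323.20004839,  320.69611432]), np.float64(2.494820440042845))
(array([ 642.93811358, -332.57962608,  338.26525752]), np.float64(18.340038033991817))
[ 627.17042219 -325.53360481  320.        ] [ 627.2446056  -322.30625925  320.        ]
```

```bash
cat >> h.py <<'E'
def tool():
    s=env.state(); return s,np.array(s['ee_pos']),R.from_euler('xyz',s['ee_rot'],degrees=True).as_matrix()
def yaw(v): return np.degrees(np.arctan2(v[1],v[0]))
def plan(target,yz=None):
    "target TCP world, desired tool z yaw; print needed: turn units and then shift in tool axes after turn"
    s,p,M=tool(); cur=yaw(M[:,2]); 
    d=np.array(target)-p
    dy=0 if yz is None else (yz-cur+180)%360-180
    # turn about tool x (down): positive turn lowers world yaw
    M2=M if yz is None else R.from_euler('z',dy,degrees=True).as_matrix()@M
    print('t',s['time_s'],'p',p.round(1),'z yaw',cur.round(1),'x ax',M[:,0].round(3),'q',np.round(s['qpos'],1),'F',np.round(s['force'],1),'w',round(s['gripper_width'],1))
    print('turn units',round(-dy/6,2),'shift(tool axes after turn) cm',(M2.T@d/10).round(2),'shift(now axes)',(M.T@d/10).round(2))
E
python3 - <<'E'
from h import *
s,p,M=tool(); print(M.round(3), yaw(M[:,2]),yaw(M[:,1]))
E
```

```text
[[-0.     0.26  -0.966]
 [ 0.002 -0.966 -0.26 ]
 [-1.    -0.002 -0.   ]] -164.94376155782135 -74.94376030440286
```

Call:
jog_arm(
  plan=[0, -2.9, -2.6, 0, 0, -2.9, -2.6, 0, 0, -2.9, -2.6, 0, 0, -2.9, -2.6, 0, 0, -2.9, -2.6, 0, 0, -2.9, -2.6, 0, 0, -2.9, -2.6, 0, 0, -2.9, -2.6, 0, 0, -2.9, -2.6, 0, 0, -2.9, -2.6, 0, 0, -2.9, -2.6, 0, 0, -2.9, -2.6, 0],
  claw=6,
  newtons=40,
)

```text
time_s: 1.1
ee_pos: [360.4, -136.3, 238.9]
ee_rot: [80.2, 90.0, -84.7]
force: [0.7, -0.7, 0.2]
gripper_width: 59.5
```

Run:
```python
from h import *
plan((435.5,340.9,120),-140.2)
```

```text
t 1.1 p [ 360.4 -136.3  238.9] z yaw -165.0 x ax [ 0. -0. -1.] q [-22.4   0.9 111.5  -0.   67.6  52.5] F [ 0.7 -0.7  0.2] w 59.5
turn units -4.13 shift(tool axes after turn) cm [ 11.88 -31.85 -36.32] shift(now axes) [ 11.88 -44.14 -19.64]
```

Call:
jog_arm(
  plan=[0, 0, 0, -1.03, 0, 0, 0, -1.03, 0, 0, 0, -1.03, 0, 0, 0, -1.04, 0, -2.65, -3.02, 0, 0, -2.65, -3.02, 0, 0, -2.65, -3.02, 0, 0, -2.65, -3.02, 0, 0, -2.65, -3.02, 0, 0, -2.65, -3.02, 0, 0, -2.65, -3.02, 0, 0, -2.65, -3.02, 0],
)

```text
time_s: 2.1
ee_pos: [409.5, 181.4, 238.8]
ee_rot: [28.0, 90.0, -112.2]
force: [0.1, 0.2, 1.0]
gripper_width: 59.5
```

Call:
jog_arm(
  plan=[1, -2.65, -3.02, 0, 2, -2.65, -3.02, 0, 3, -2.65, -3.02, 0, 3, -2.65, -3.02, 0, 2.5, 0, 0, 0, 0, 0, 0, 0, 0, 0, 0, 0],
)

```text
time_s: 2.68
ee_pos: [431.1, 321.2, 134.2]
ee_rot: [-0.3, 89.7, -140.4]
force: [0.3, -0.1, 0.5]
gripper_width: 60.1
```

Run:
```python
from h import *
plan((435.5,340.9,59),-140.2)
cv2.imwrite('pics/t1.png',env.grab_frame('top')[:,:,::-1]);cv2.imwrite('pics/s1.png',env.grab_frame('scene')[:,:,::-1])
crop('pics/t1.png',(180,180,380,330),4,'pics/t1c.png')
crop('pics/s1.png',(310,200,450,320),5,'pics/s1c.png')
```

```text
t 2.6833 p [431.1 321.2 134.2] z yaw -140.1 x ax [-0.004 -0.003 -1.   ] q [ 35.5  20.2 103.2  -0.   56.9  85.6] F [ 0.3 -0.1  0.5] w 60.1
turn units 0.01 shift(tool axes after turn) cm [ 7.51 -1.23 -1.63] shift(now axes) [ 7.51 -1.23 -1.63]
```

View pics/t1c.png

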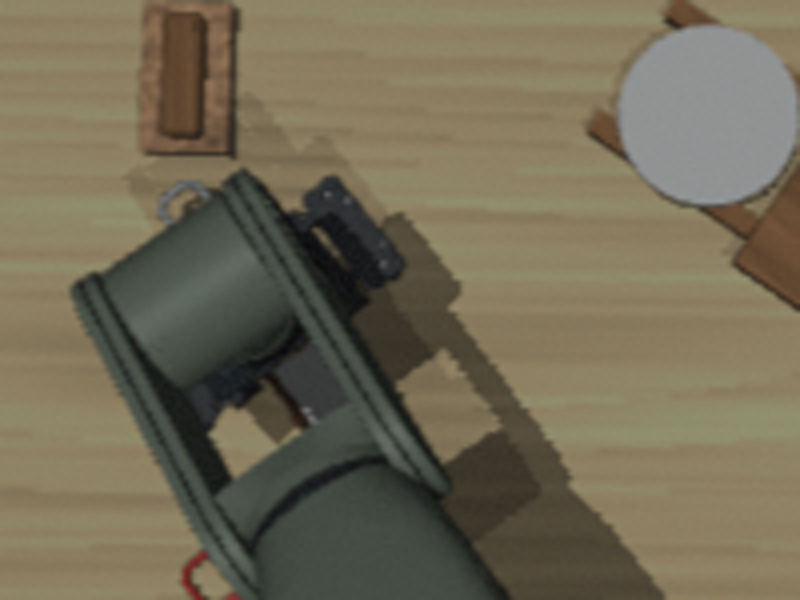

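View pics/s1c.png

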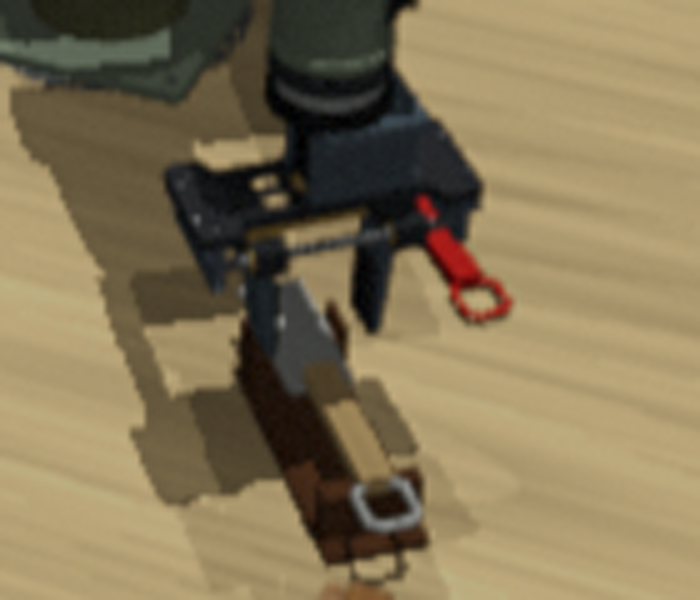

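Call:
jog_arm(
  plan=[1, -0.6, -0.8, 0, 1.5, -0.63, -0.83, 0, 1.5, 0, 0, 0, 1.5, 0, 0, 0, 1.5, 0, 0, 0, 0.5, 0, 0, 0, 0, 0, 0, 0, 0, 0, 0, 0, 0, 0, 0, 0],
)

```text
time_s: 3.53
ee_pos: [437.8, 342.3, 61.7]
ee_rot: [176.1, 89.9, 35.9]
force: [0.2, 0.2, -0.6]
gripper_width: 60.2
```

Run:
```python
from h import *
plan((435.5,340.9,59),-140.2)
```

```text
t 3.5333 p [437.8 342.3  61.7] z yaw -140.2 x ax [ 0.002  0.002 -1.   ] q [ 36.8  26.3 105.8  -0.   47.7  87. ] F [ 0.2  0.2 -0.6] w 60.2
turn units 0.0 shift(tool axes after turn) cm [ 0.27 -0.04  0.26] shift(now axes) [ 0.27 -0.04  0.26]
```

Call:
jog_arm(
  plan=[0.25, 0, 0.2, 0, 0, 0, 0, 0, 0, 0, 0, 0],
)

```text
time_s: 3.78
ee_pos: [435.4, 340.5, 58.3]
ee_rot: [169.6, 90.0, 29.4]
force: [0.5, 0.1, -0.3]
gripper_width: 60.1
```

Call:
jog_arm(
  plan=[0, 0, 0, 0, 0, 0, 0, 0, 0, 0, 0, 0, 0, 0, 0, 0, 0, 0, 0, 0, 0, 0, 0, 0, 0, 0, 0, 0, 0, 0, 0, 0],
  claw=1.5,
  newtons=45,
)

```text
time_s: 4.45
ee_pos: [435.3, 340.6, 57.9]
ee_rot: [-33.1, 90.0, -173.3]
force: [0.4, 0.6, -1.2]
gripper_width: 22.0
```

Call:
jog_arm(
  plan=[-0.5, 0, 0, 0, -1, 0, 0, 0, -2, 0, 0, 0, -2.5, 0, 0, 0, -2.5, 0, 0, 0, -2.5, 0, 0, 0, -2.5, 0, 0, 0, -2.5, 0, 0, 0, -2, 0, 0, 0, 0, 0, 0, 0, 0, 0, 0, 0],
)

```text
time_s: 5.37
ee_pos: [435.5, 340.6, 238.9]
ee_rot: [173.5, 89.9, 33.3]
force: [0.3, 0.8, -3.2]
gripper_width: 21.9
```

Run:
```python
from h import *
o=np.array([539.4,-29.9]);a=np.radians(56.1);x=np.array([np.cos(a),np.sin(a)])
p=o+x*255; print(p)
plan((p[0],p[1],180),-123.9)
cv2.imwrite('pics/s2.png',env.grab_frame('scene')[:,:,::-1])
crop('pics/s2.png',(310,150,450,290),5,'pics/s2c.png')
```

```text
[681.62500279 181.7531327 ]
t 5.3667 p [435.5 340.6 238.9] z yaw -140.2 x ax [ 0.002  0.001 -1.   ] q [36.8 16.3 92.6 -0.  71.  87. ] F [ 0.3  0.8 -3.2] w 21.9
turn units -2.71 shift(tool axes after turn) cm [ 5.9  29.28 -0.53] shift(now axes) [ 5.92 27.96 -8.71]
```

View pics/s2c.png

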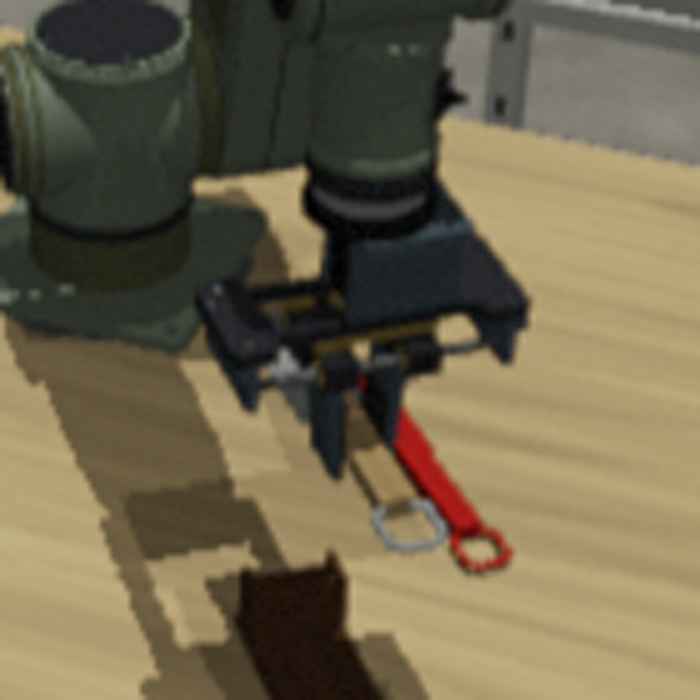

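Call:
jog_arm(
  plan=[0, 0, 0, -0.9, 0, 0, 0, -0.9, 0, 0, 0, -0.91, 0.7, 3.5, -0.5, 0, 0.7, 3.5, -0.5, 0, 0.7, 3.5, -0.5, 0, 0.7, 3.5, -0.5, 0, 0.7, 3.5, -0.5, 0, 0.7, 3.5, -0.5, 0, 0.7, 3.5, -0.5, 0, 0.7, 3.5, -0.5, 0, 0, 1.2, 0, 0],
)

```text
time_s: 6.42
ee_pos: [702.4, 207.4, 176.3]
ee_rot: [-19.4, 89.7, -143.4]
force: [-0.3, -0.1, -2.9]
gripper_width: 21.4
```

```bash
cat >> h.py <<'E'
RO=np.array([539.4,-29.9]);RX=np.array([np.cos(np.radians(56.1)),np.sin(np.radians(56.1))]);RY=np.array([-RX[1],RX[0]])
def rk(x,y,z): q=RO+x*RX+y*RY; return (q[0],q[1],z)
def inrk(p): d=np.array(p[:2])-RO; return np.array([d@RX,d@RY,p[2] if len(p)>2 else 0])
E
python3 - <<'E'
from h import *
plan(rk(290,0,34),-123.9); print(inrk(tool()[1]))
for n in('top','scene'): cv2.imwrite(f'pics/{n}3.png',env.grab_frame(n)[:,:,::-1])
crop('pics/top3.png',(230,120,430,270),4,'pics/t3c.png')
crop('pics/scene3.png',(200,170,400,320),4,'pics/s3c.png')
E
```

```text
t 6.4167 p [702.4 207.4 176.3] z yaw -124.1 x ax [-0.005 -0.003 -1.   ] q [15.6 35.  70.8 -0.1 74.5 49.7] F [-0.3 -0.1 -2.9] w 21.4
turn units -0.03 shift(tool axes after turn) cm [14.23 -0.26 -0.29] shift(now axes) [14.23 -0.26 -0.29]
[287.89641107  -2.9107329  176.28416694]
```

View pics/t3c.png

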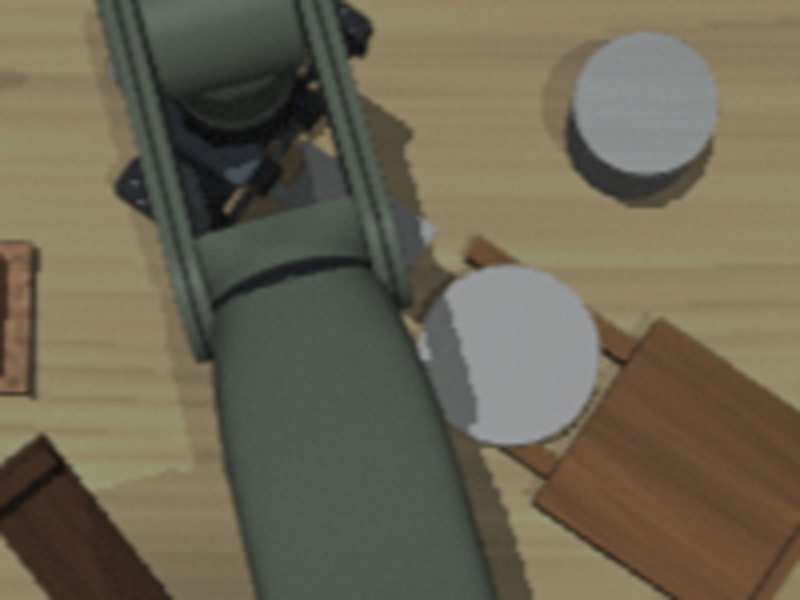

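View pics/s3c.png

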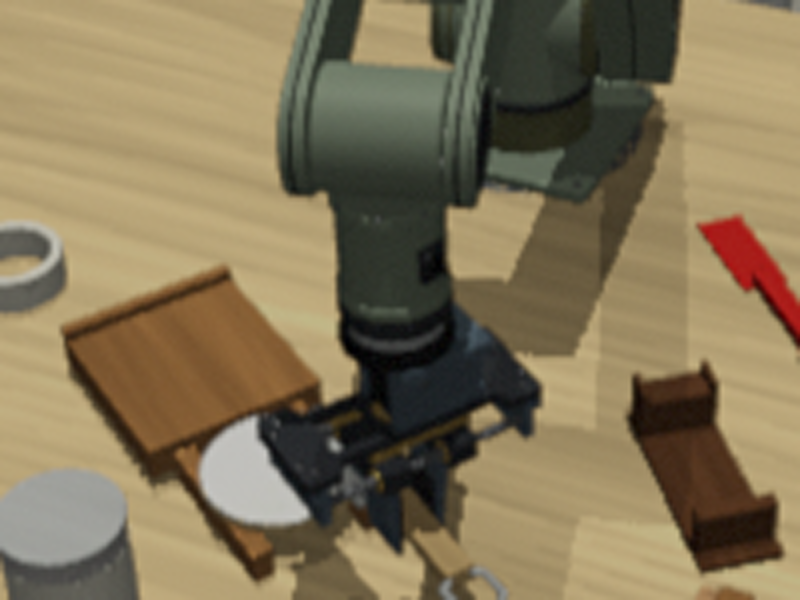

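Call:
jog_arm(
  plan=[2.5, -0.25, -0.1, 0, 3, -0.15, 0, 0, 3, 0, 0, 0, 3, 0, 0, 0, 2, 0, 0, 0, 0.7, 0, 0, 0, 0, 0, 0, 0, 0, 0, 0, 0],
)

```text
time_s: 7.18
ee_pos: [697.0, 214.6, 40.6]
ee_rot: [173.4, 90.0, 49.5]
force: [0.4, -0.4, -1.8]
gripper_width: 22.1
```

Run:
```python
from h import *
print(inrk((577.36,31.9))); plan(rk(230,2,34),-123.9); print(inrk(tool()[1]))
for n in('top','scene'): cv2.imwrite(f'pics/{n}4.png',env.grab_frame(n)[:,:,::-1])
crop('pics/scene4.png',(200,190,400,340),4,'pics/s4c.png')
```

```text
[72.46676356  2.96138139  0.        ]
t 7.1833 p [697.  214.6  40.6] z yaw -123.9 x ax [ 0.  0. -1.] q [16.2 40.7 80.6  0.  58.7 50.1] F [ 0.4 -0.4 -1.8] w 22.1
turn units 0.01 shift(tool axes after turn) cm [0.66 0.36 6.08] shift(now axes) [0.66 0.35 6.08]
[290.83423881   5.56803345  40.59375463]
```

View pics/s4c.png

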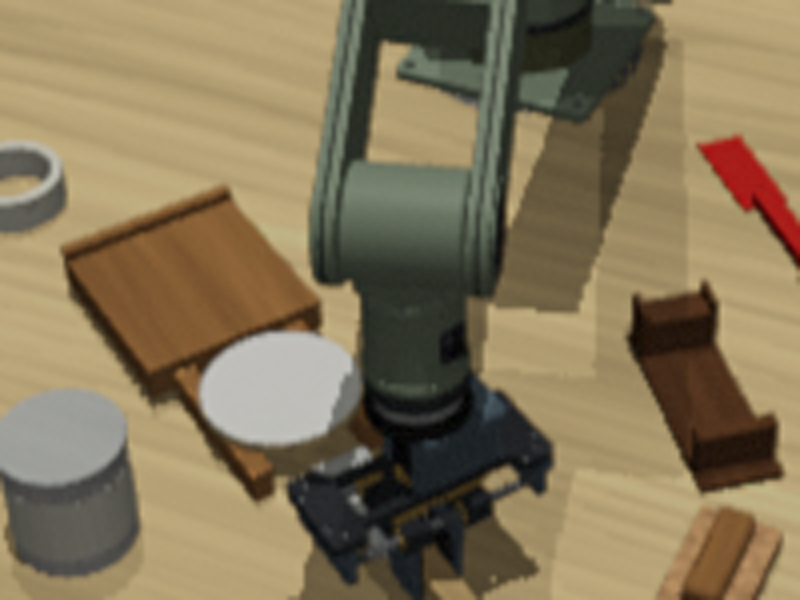

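Call:
jog_arm(
  plan=[0.3, 0.2, 0, 0, 0.4, 0.1, 0, 0, 0, 0, 0, 0, 0, 0, 0, 0, 0, 0, 1.0, 0, 0, 0, 1.5, 0, 0, 0, 1.5, 0, 0, 0, 1.5, 0, 0, 0, 0.6, 0, 0, 0, 0, 0, 0, 0, 0, 0],
)

```text
time_s: 8.2
ee_pos: [666.1, 161.5, 33.4]
ee_rot: [145.5, 89.9, 21.5]
force: [-0.2, 0.8, -2.4]
gripper_width: 21.8
```

Run:
```python
from h import *
print(inrk(tool()[1])); plan(rk(230,2,34),-123.9)
for n in('top','scene'): cv2.imwrite(f'pics/{n}5.png',env.grab_frame(n)[:,:,::-1])
crop('pics/scene5.png',(200,190,400,340),4,'pics/s5c.png')
crop('pics/top5.png',(230,120,430,270),4,'pics/t5c.png')
```

```text
[229.50168267   1.56281249  33.41949569]
t 8.2 p [666.1 161.5  33.4] z yaw -123.9 x ax [ 0.001  0.    -1.   ] q [12.7 37.7 88.2  0.  54.1 46.6] F [-0.2  0.8 -2.4] w 21.8
turn units -0.01 shift(tool axes after turn) cm [-0.06 -0.04 -0.05] shift(now axes) [-0.06 -0.04 -0.05]
```

View pics/s5c.png

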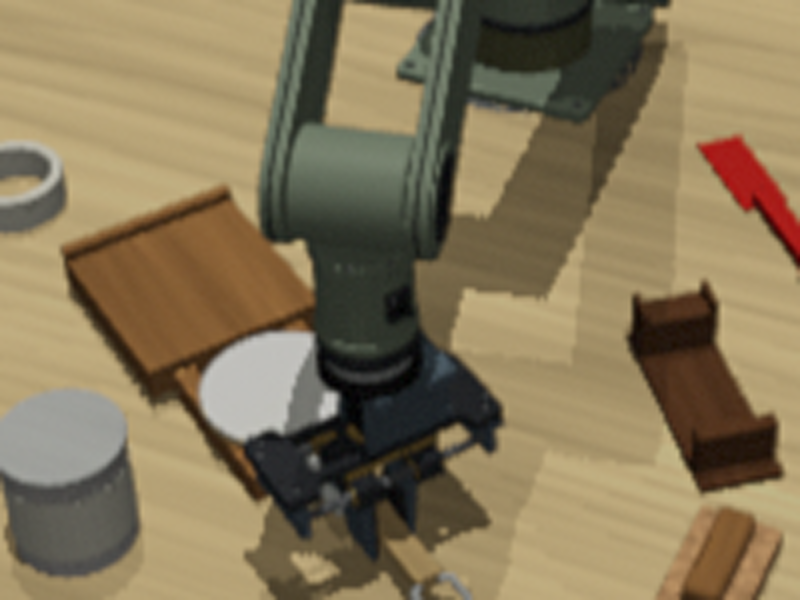

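View pics/t5c.png

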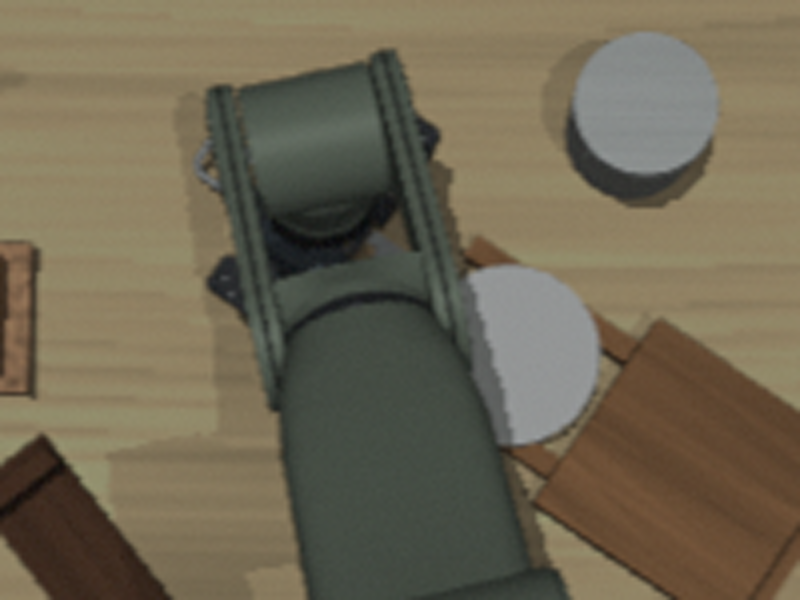

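Call:
jog_arm(
  plan=[-0.65, 0, 0, 0, -0.6, 0, 0.1, 0, -0.7, 0, 0.13, 0, -0.7, 0, 0.13, 0, -0.7, 0, 0.14, 0, -0.8, 0, 0.47, 0, -0.8, 0, 0.47, 0, -0.8, 0, 0.46, 0, 0, 0, 0, 0, 0, 0, 0, 0],
)

```text
time_s: 9.13
ee_pos: [655.5, 145.5, 91.5]
ee_rot: [135.1, 89.9, 11.1]
force: [1.5, 1.0, -3.0]
gripper_width: 21.8
```

Run:
```python
from h import *
print(inrk(tool()[1])); plan(rk(230,2,34),-123.9)
for n in('top','scene'): cv2.imwrite(f'pics/{n}6.png',env.grab_frame(n)[:,:,::-1])
crop('pics/scene6.png',(200,190,400,340),4,'pics/s6c.png')
crop('pics/top6.png',(230,120,430,270),4,'pics/t6c.png')
```

```text
[210.33964045   1.48473159  91.50623316]
t 9.1333 p [655.5 145.5  91.5] z yaw -123.9 x ax [ 0.002  0.    -1.   ] q [11.5 33.2 87.3 -0.  59.4 45.5] F [ 1.5  1.  -3. ] w 21.8
turn units -0.01 shift(tool axes after turn) cm [ 5.75 -0.06 -1.96] shift(now axes) [ 5.75 -0.06 -1.96]
```

View pics/s6c.png

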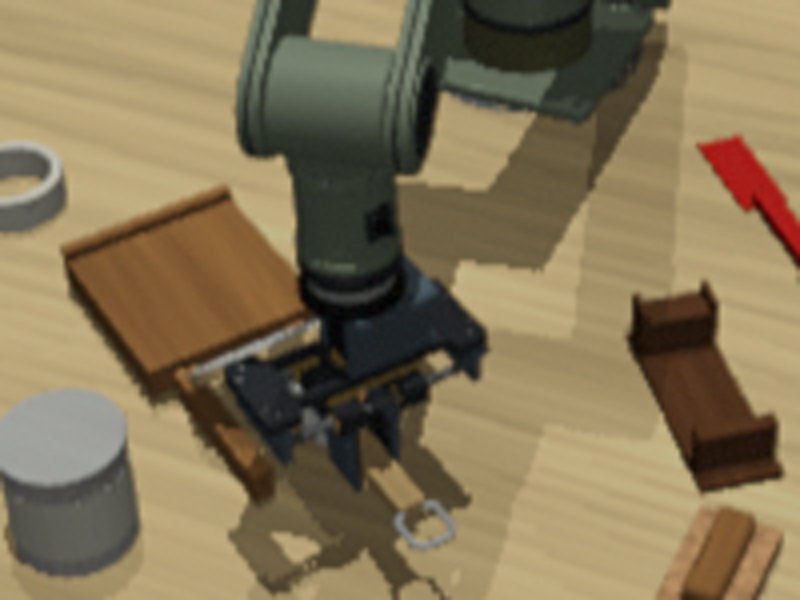

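View pics/t6c.png

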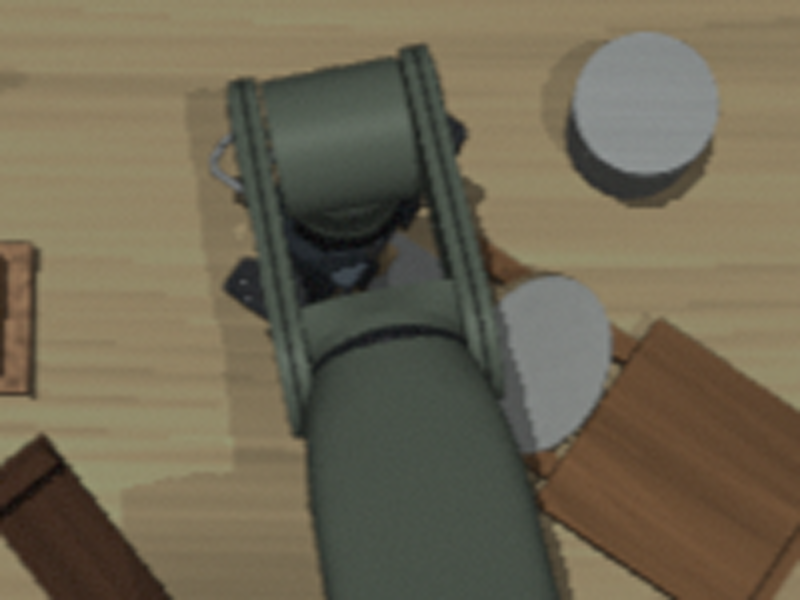

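Call:
jog_arm(
  plan=[-0.6, 0, 0.7, 0, -0.6, 0, 0.7, 0, -0.6, 0, 0.7, 0, -0.33, 0, 0.85, 0, -0.33, 0, 0.85, 0, -0.33, 0, 0.85, 0, 0, 0, 0, 0, 0, 0, 0, 0],
)

```text
time_s: 9.9
ee_pos: [629.0, 106.6, 118.8]
ee_rot: [135.8, 90.0, 11.9]
force: [-0.4, -0.3, -2.8]
gripper_width: 21.6
```

Run:
```python
from h import *
print(inrk(tool()[1])); plan(rk(230,2,34),-123.9)
for n in('top','scene'): cv2.imwrite(f'pics/{n}7.png',env.grab_frame(n)[:,:,::-1])
crop('pics/scene7.png',(200,170,400,320),4,'pics/s7c.png')
crop('pics/top7.png',(230,120,430,270),4,'pics/t7c.png')
```

```text
[163.30360443   1.76273854 118.8222981 ]
t 9.9 p [629.  106.6 118.8] z yaw -124.0 x ax [ 0.  0. -1.] q [ 8.6 29.1 90.5  0.  60.4 42.5] F [-0.4 -0.3 -2.8] w 21.6
turn units -0.01 shift(tool axes after turn) cm [ 8.48 -0.03 -6.67] shift(now axes) [ 8.48 -0.03 -6.67]
```

View pics/s7c.png

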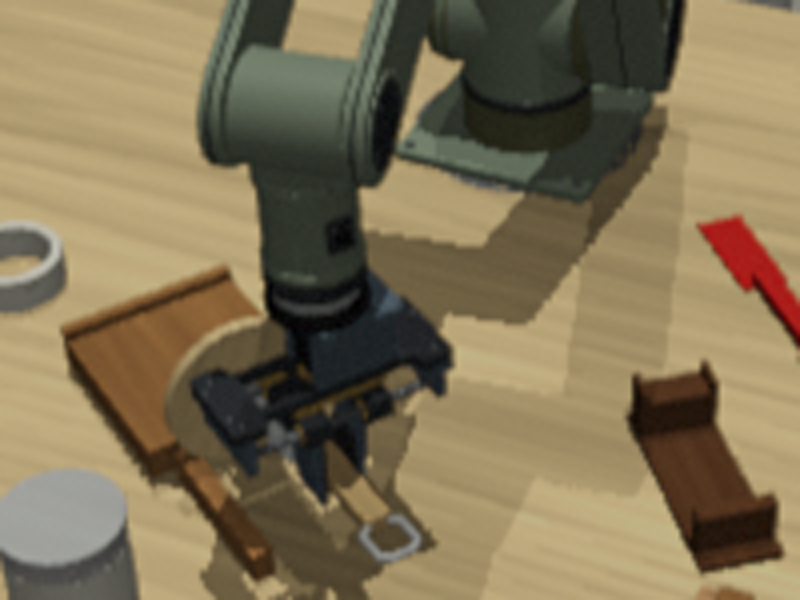

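View pics/t7c.png

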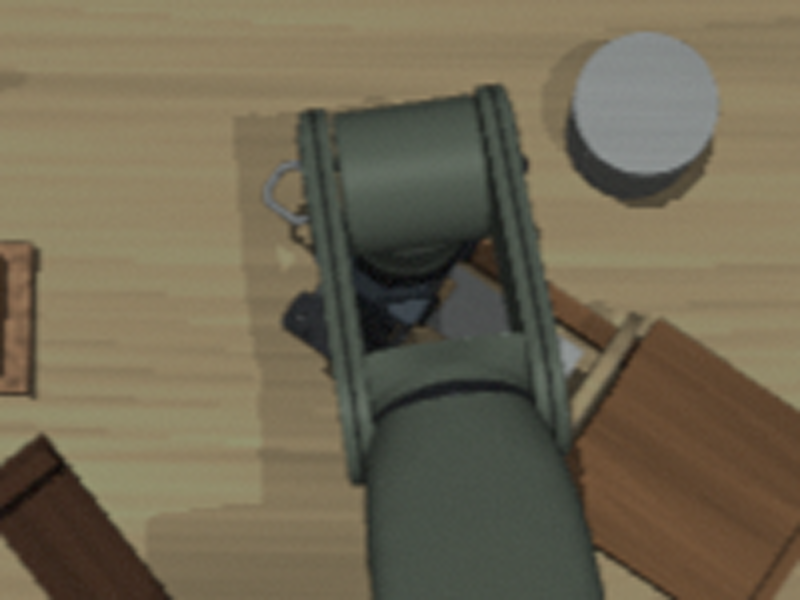

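Call:
jog_arm(
  plan=[0, 0, 0.5, 0, 0, 0, 0.6, 0, 0, 0, 0.6, 0, 0, 0, 0.6, 0, 0, 0, 0.6, 0, 0, 0, 0.6, 0, 0, 0, 0.6, 0, 0, 0, 0.6, 0, 0, 0, 0.6, 0, 0, 0, 0.6, 0, 0, 0, 0.6, 0, 0, 0, 0, 0],
)

```text
time_s: 11.0
ee_pos: [592.1, 52.3, 118.4]
ee_rot: [-25.3, 89.9, -149.3]
force: [-1.0, 0.0, -1.7]
gripper_width: 21.5
```

Run:
```python
from h import *
print(inrk(tool()[1])); plan(rk(230,2,34),-123.9)
for n in('top','scene'): cv2.imwrite(f'pics/{n}8.png',env.grab_frame(n)[:,:,::-1])
crop('pics/scene8.png',(180,170,380,320),4,'pics/s8c.png')
crop('pics/top8.png',(280,140,480,290),4,'pics/t8c.png')
```

```text
[ 97.60989283   2.08117182 118.40100876]
t 11.0 p [592.1  52.3 118.4] z yaw -123.9 x ax [-0.001 -0.001 -1.   ] q [ 4.  25.6 96.8 -0.  57.6 37.9] F [-1.   0.  -1.7] w 21.5
turn units -0.01 shift(tool axes after turn) cm [ 8.430e+00  1.000e-02 -1.325e+01] shift(now axes) [  8.43   0.   -13.25]
```

View pics/s8c.png

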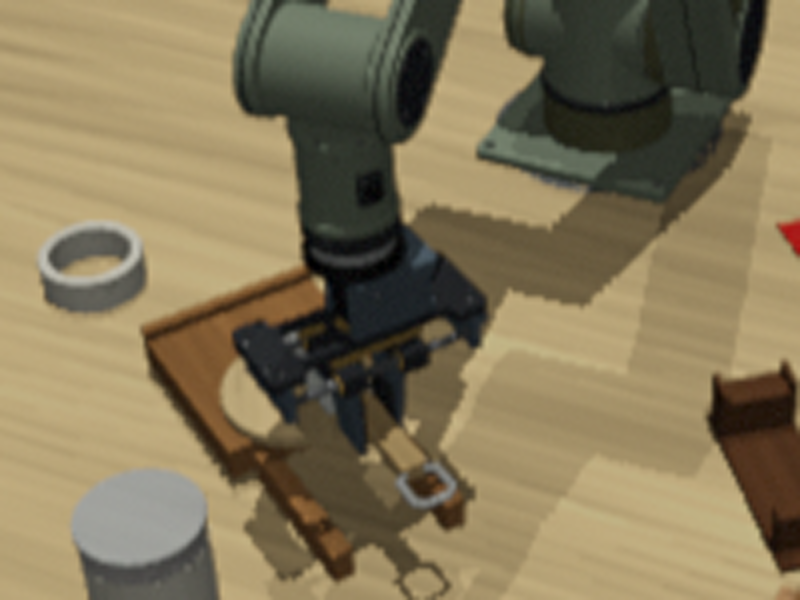

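View pics/t8c.png

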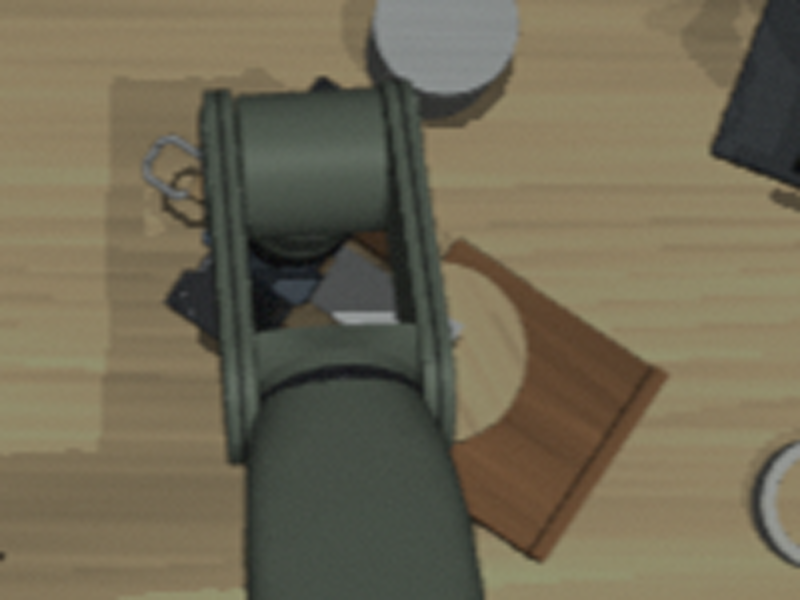

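Call:
jog_arm(
  plan=[0, 0, -2, 0, 0, 0, -3, 0, 0, 0, -3, 0, 0, 0, -3, 0, 0, 0, -2, 0, 0, 0, 0, 0, 0, 0, 0, 0],
)

```text
time_s: 11.68
ee_pos: [665.7, 162.3, 117.7]
ee_rot: [-19.8, 90.0, -143.6]
force: [-1.0, -0.2, -3.3]
gripper_width: 21.5
```

Run:
```python
from h import *
print(inrk(tool()[1])); plan(rk(200,0,58),-123.9)
for n in('top','scene'): cv2.imwrite(f'pics/{n}9.png',env.grab_frame(n)[:,:,::-1])
crop('pics/scene9.png',(180,170,380,320),4,'pics/s9c.png')
crop('pics/top9.png',(300,150,480,285),4,'pics/t9c.png')
```

```text
[229.96919016   2.39519086 117.73137351]
t 11.6833 p [665.7 162.3 117.7] z yaw -123.8 x ax [-0.001 -0.    -1.   ] q [12.7 33.1 83.3 -0.  63.7 46.5] F [-1.  -0.2 -3.3] w 21.5
turn units 0.02 shift(tool axes after turn) cm [5.97 0.24 2.99] shift(now axes) [5.97 0.24 2.99]
```

View pics/s9c.png

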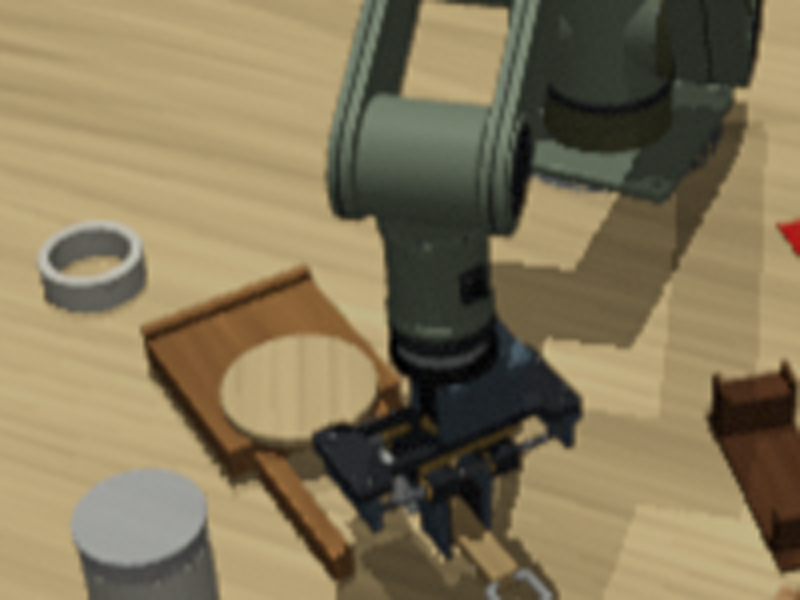

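View pics/t9c.png

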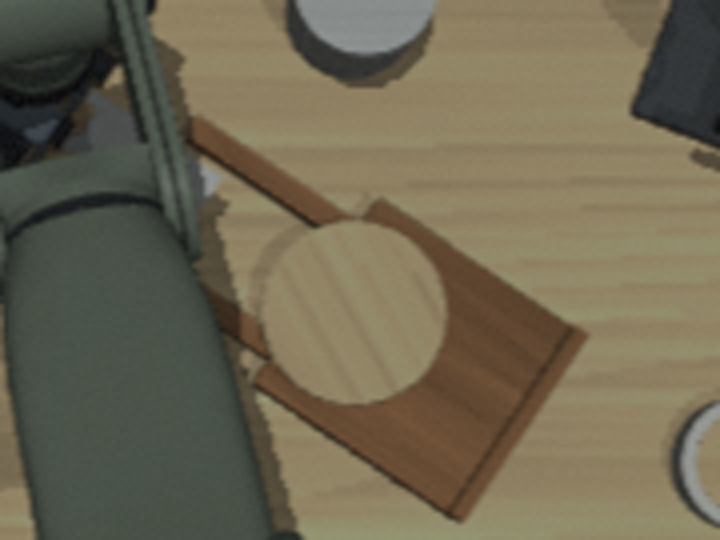

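Run:
```python
from h import *
p=plane('top',300+354.5/4-.5,150+312.5/4-.5,52); print(p,inrk(p))
```

```text
[521.92582977 -55.89204529  52.        ] [-3.13198499e+01  6.83982585e-03  5.20000000e+01]
```

Call:
jog_arm(
  plan=[2, 0.12, 0, 0, 2, 0.12, 0, 0, 1.5, 0, 0, 0, 0.5, 0, 0, 0, 0, 0, 0, 0, 0, 0, 1.5, 0, 0, 0, 1.5, 0, 0, 0, 1.5, 0, 0, 0, 0.5, 0, 0, 0, 0, 0, 0, 0, 0, 0],
)

```text
time_s: 12.7
ee_pos: [640.5, 118.4, 59.6]
ee_rot: [139.4, 89.8, 15.5]
force: [0.3, 0.1, -2.2]
gripper_width: 21.8
```

Run:
```python
from h import *
print(inrk(tool()[1])); plan(rk(120,0,58),-123.9)
```

```text
[179.49884453  -1.16089275  59.61384052]
t 12.7 p [640.5 118.4  59.6] z yaw -123.9 x ax [ 0.003  0.001 -1.   ] q [ 9.5 33.5 92.2  0.  54.2 43.4] F [ 0.3  0.1 -2.2] w 21.8
turn units -0.01 shift(tool axes after turn) cm [ 0.15 -0.12  5.95] shift(now axes) [ 0.15 -0.11  5.95]
```

Call:
jog_arm(
  plan=[0.15, -0.1, 0.5, 0, 0, 0, 0.6, 0, 0, 0, 0.6, 0, 0, 0, 0.6, 0, 0, 0, 0.6, 0, 0, 0, 0.6, 0, 0, 0, 0.6, 0, 0, 0, 0.6, 0, 0, 0, 0.5, 0, 0, 0, 0.4, 0, 0, 0, 0.3, 0, 0, 0, 0, 0],
)

```text
time_s: 13.7
ee_pos: [605.4, 69.3, 56.9]
ee_rot: [-15.8, 90.0, -139.7]
force: [-0.5, 0.7, -2.3]
gripper_width: 21.5
```

Call:
jog_arm(
  plan=[0, 0, 0, 0, 0, 0, 0, 0, 0, 0, 0, 0],
)

```text
time_s: 13.95
ee_pos: [606.0, 70.1, 56.9]
ee_rot: [84.9, 90.0, -39.0]
force: [-1.7, 1.0, -2.1]
gripper_width: 22.0
```

Run:
```python
from h import *
print(inrk(tool()[1])); plan(rk(120,0,58),-123.9)
for n in('top','scene'): cv2.imwrite(f'pics/{n}10.png',env.grab_frame(n)[:,:,::-1])
crop('pics/top10.png',(300,150,480,285),4,'pics/t10c.png')
crop('pics/scene10.png',(180,170,380,320),4,'pics/s10c.png')
```

```text
[120.11305227   0.50771757  56.89446721]
t 13.95 p [606.   70.1  56.9] z yaw -123.9 x ax [ 0. -0. -1.] q [ 5.5 30.6 98.3 -0.  51.  39.4] F [-1.7  1.  -2.1] w 22.0
turn units 0.0 shift(tool axes after turn) cm [-0.11  0.05  0.01] shift(now axes) [-0.11  0.05  0.01]
```

View pics/t10c.png

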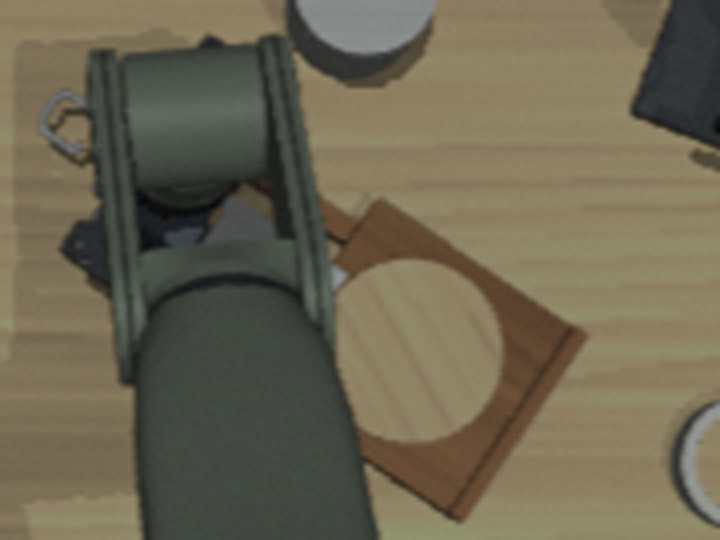

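View pics/s10c.png

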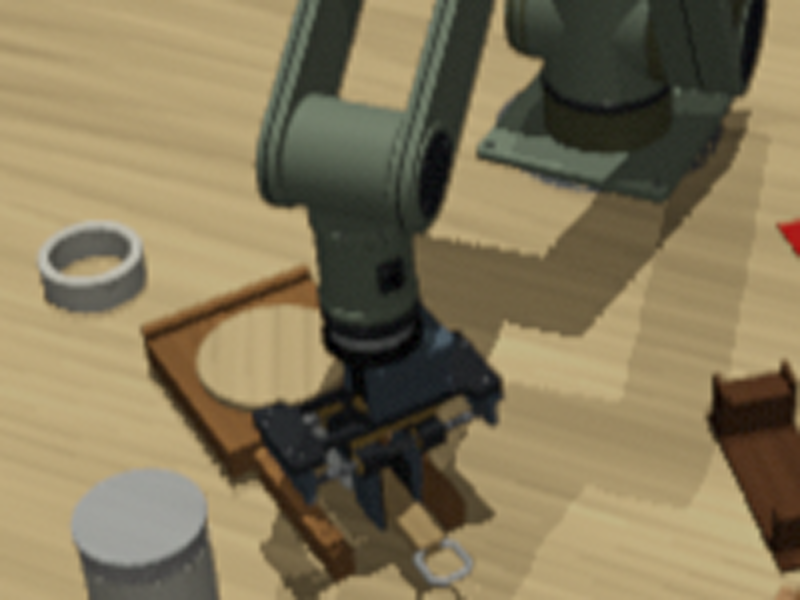

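Call:
jog_arm(
  plan=[0, 0, -1, 0, 0, 0, -2, 0, -0.5, 0, -2, 0, -2, 0, 0, 0, -3.5, 0, 0, 0, -4, 0, 0, 0, -4, 0, 0, 0, -4, 0, 0, 0, -4, 0, 0, 0, -4, 0, 0, 0, -4, 0, 0, 0, -3.5, 0, 0, 0],
)

```text
time_s: 15.05
ee_pos: [633.7, 112.2, 395.1]
ee_rot: [137.4, 89.8, 13.5]
force: [1.2, -0.1, -1.9]
gripper_width: 21.8
```

Call:
jog_arm(
  plan=[0, 0, 0, 1.1, 0, 0, 0, 1.1, 0, 0, 0, 1.1, 0, 0, 0, 1.1, 0, 0, 0, 1.1, 0, 0, 0, 1.1, 0, 0, 0, 1.1, 0, 0, 0, 1.1, 0, 0, 0, 1.1, 0, 0, 0, 1.1, 0, 0, 0, 1.1, 0, 0, 0, 0.7],
)

```text
time_s: 16.05
ee_pos: [633.9, 112.2, 391.8]
ee_rot: [-38.8, 90.0, 120.3]
force: [0.7, -0.1, -3.3]
gripper_width: 21.9
```

```bash
cat >> h.py <<'E'
SO=np.array([627.8,-323.2]);SX=np.array([np.cos(np.radians(-20.6)),np.sin(np.radians(-20.6))]);SY=np.array([-SX[1],SX[0]])
def st(x,y,z): q=SO+x*SX+y*SY; return (q[0],q[1],z)
def inst(p): d=np.array(p[:2])-SO; return np.array([d@SX,d@SY,p[2]])
E
python3 - <<'E'
from h import *
print(inst(tool()[1])); plan(st(-150,0,395),159.4)
for n in('top','scene'): cv2.imwrite(f'pics/{n}11.png',env.grab_frame(n)[:,:,::-1])
crop('pics/top11.png',(300,150,480,285),4,'pics/t11c.png')
E
```

```text
[-147.47375189  409.74385182  391.75912343]
t 16.05 p [633.9 112.2 391.8] z yaw 159.0 x ax [-0.  0. -1.] q [  9.   22.5  62.    0.   95.6 120. ] F [ 0.7 -0.1 -3.3] w 21.9
turn units -0.06 shift(tool axes after turn) cm [-0.33 40.97  0.25] shift(now axes) [-3.300e-01  4.098e+01 -1.000e-02]
```

View pics/t11c.png

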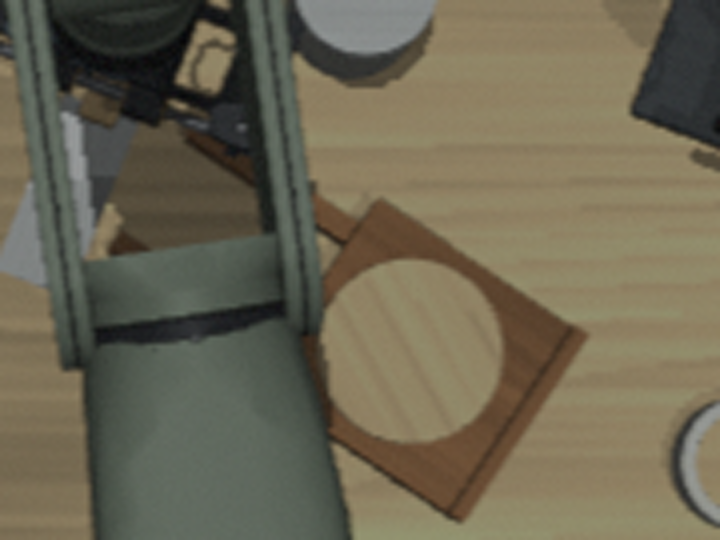

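View pics/scene11.png

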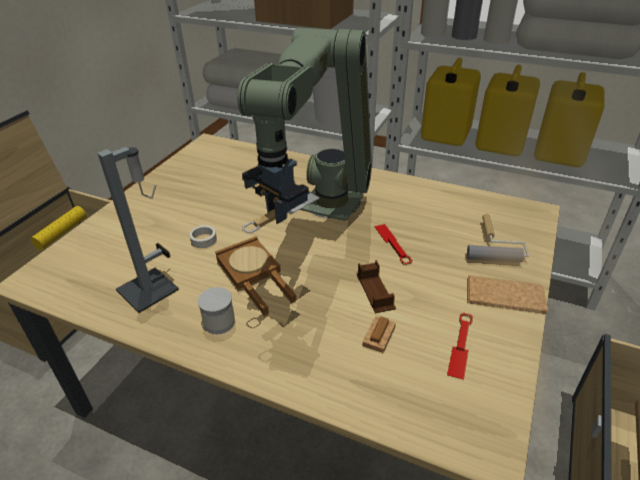

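Call:
jog_arm(
  plan=[0, 3, 0, -0.06, 0, 3.8, 0, 0, 0, 3.8, 0, 0, 0, 3.8, 0, 0, 0, 3.8, 0, 0, 0, 3.8, 0, 0, 0, 3.8, 0, 0, 0, 3.8, 0, 0, 0, 3.8, 0, 0, 0, 3.8, 0, 0, 0, 2.5, 0, 0, 0, 1.5, 0, 0],
)

```text
time_s: 17.15
ee_pos: [489.2, -277.4, 392.0]
ee_rot: [101.7, 89.9, -98.6]
force: [0.4, 0.1, -2.8]
gripper_width: 21.4
```

Call:
jog_arm(
  plan=[0, 0, 0, 0, 0, 0, 0, 0],
)

```text
time_s: 17.32
ee_pos: [490.3, -275.1, 391.9]
ee_rot: [-96.3, 90.0, 63.3]
force: [-0.4, 0.4, -3.1]
gripper_width: 21.7
```

Run:
```python
from h import *
print(inst(tool()[1])); plan(st(-112,0,390),159.4)
for n in('top','scene'): cv2.imwrite(f'pics/{n}12.png',env.grab_frame(n)[:,:,::-1])
crop('pics/top12.png',(460,90,600,195),5,'pics/t12c.png')
crop('pics/scene12.png',(110,120,230,220),6,'pics/s12c.png')
```

```text
[-145.61847871   -3.29940456  391.8897903 ]
t 17.3167 p [ 490.3 -275.1  391.9] z yaw 159.7 x ax [ 0.     0.001 -1.   ] q [-30.5  14.1  74.    0.   91.9  79.9] F [-0.4  0.4 -3.1] w 21.7
turn units 0.04 shift(tool axes after turn) cm [ 0.19 -0.33 -3.36] shift(now axes) [ 0.19 -0.31 -3.36]
```

View pics/t12c.png

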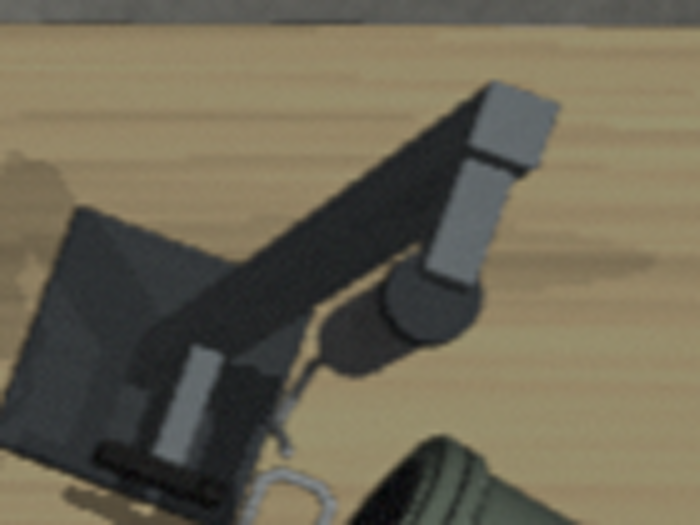

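View pics/s12c.png

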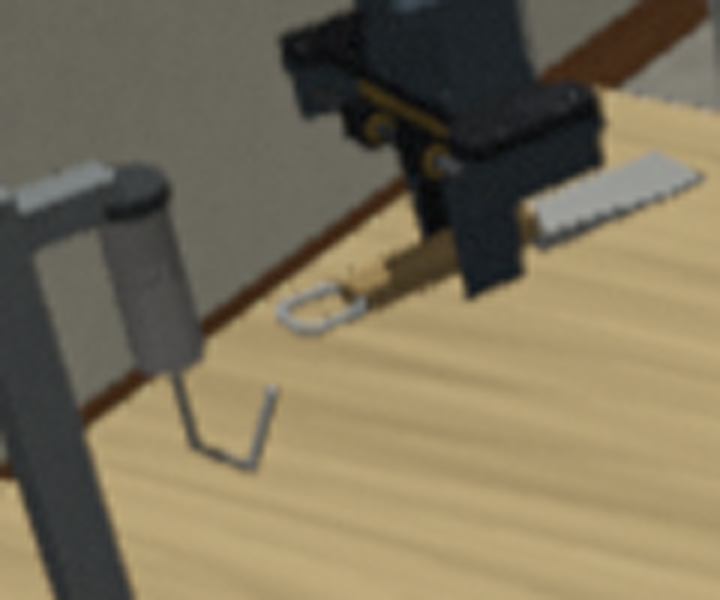

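Run:
```python
from h import *
s,p,M=tool()
z=M[:,2];x=M[:,0]
for n,k,o in(('top',5,(460,90)),('scene',6,(110,120))):
    for d,nm in((88,'loop'),(106,'wire'),(72,'hend'),(-135,'tip')):
        q=p-z*d+x*(4.9 if d>72 else 12.9 if d<0 else 4.9); c=(proj(n,q)-np.array(o)+.5)*k-.5
        print(n,nm,c.round(0))
    print(n,'pt',((proj(n,st(-21,0,356))-np.array(o)+.5)*k-.5).round(0),((proj(n,st(0,0,320))-np.array(o)+.5)*k-.5).round(0))
```

```text
top loop [286. 518.]
top wire [299. 480.]
top hend [273. 551.]
top tip [110. 986.]
top pt [287. 452.] [277. 424.]
scene loop [326. 306.]
scene wire [295. 320.]
scene hend [353. 294.]
scene tip [685. 164.]
scene pt [277. 389.] [256. 466.]
```

Call:
jog_arm(
  plan=[0, -0.15, -0.8, 0.04, 0, -0.15, -1, 0, 0, 0, -1, 0, 0, 0, -0.5, 0, 0, 0, 0, 0, 0, 0, 0, 0, 0, 0, 0, 0],
)

```text
time_s: 18.0
ee_pos: [522.3, -283.5, 391.8]
ee_rot: [4.6, 90.0, 164.0]
force: [-0.6, -0.1, -2.9]
gripper_width: 22.0
```

Run:
```python
from h import *
print(inst(tool()[1])); plan(st(-112,0,370),159.4)
for n in('top','scene'): cv2.imwrite(f'pics/{n}13.png',env.grab_frame(n)[:,:,::-1])
crop('pics/top13.png',(490,130,560,195),10,'pics/t13c.png')
crop('pics/scene13.png',(110,140,190,210),8,'pics/s13c.png')
```

```text
[-1.12754605e+02  6.48274738e-02  3.91751826e+02]
t 18.0 p [ 522.3 -283.5  391.8] z yaw 159.4 x ax [-0.001  0.    -1.   ] q [-29.6  17.4  69.6  -0.   93.1  81. ] F [-0.6 -0.1 -2.9] w 22.0
turn units 0.0 shift(tool axes after turn) cm [ 2.18  0.01 -0.08] shift(now axes) [ 2.18  0.01 -0.08]
```

View pics/t13c.png

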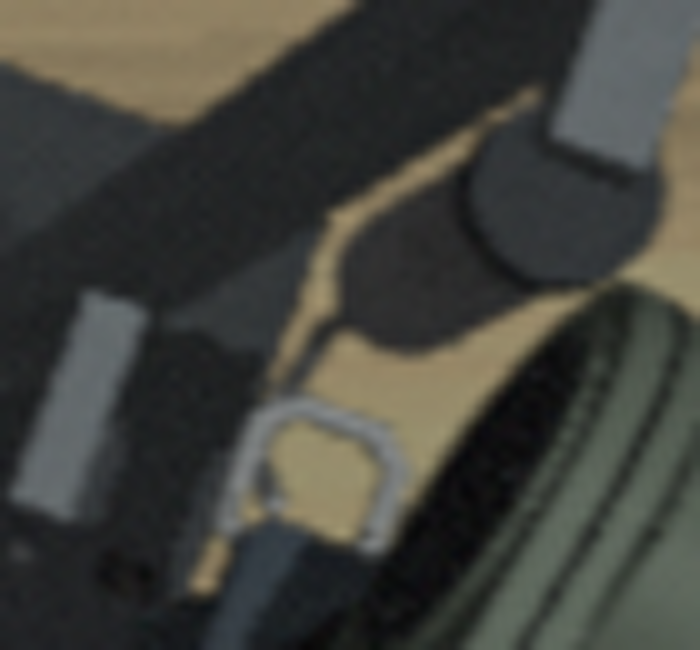

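View pics/s13c.png

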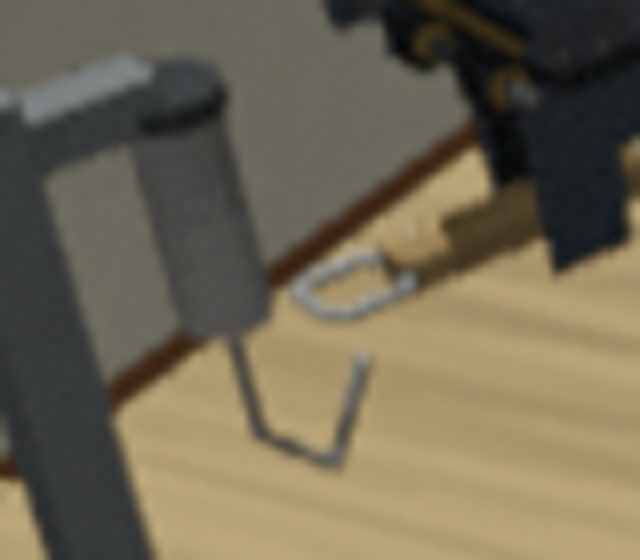

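Call:
jog_arm(
  plan=[1, 0, 0, 0, 1, 0, 0, 0, 1, 0, 0, 0, 0.8, 0, -0.1, 0, 0.6, 0, -0.2, 0, 0, 0, 0, 0, 0, 0, 0, 0],
)

```text
time_s: 18.68
ee_pos: [525.1, -284.6, 347.4]
ee_rot: [-3.8, 89.9, 155.6]
force: [0.3, 0.2, -2.2]
gripper_width: 22.1
```

Run:
```python
from h import *
print(inst(tool()[1])); plan(st(-105.5,0,337),159.4)
for n in('top','scene'): cv2.imwrite(f'pics/{n}14.png',env.grab_frame(n)[:,:,::-1])
crop('pics/top14.png',(490,130,560,195),10,'pics/t14c.png')
crop('pics/scene14.png',(110,140,190,210),8,'pics/s14c.png')
```

```text
[-1.09702444e+02 -2.88705352e-02  3.47391197e+02]
t 18.6833 p [ 525.1 -284.6  347.4] z yaw 159.4 x ax [-0.001  0.    -1.   ] q [-29.6  17.9  74.8  -0.   87.3  81. ] F [ 0.3  0.2 -2.2] w 22.1
turn units 0.0 shift(tool axes after turn) cm [ 1.04 -0.   -0.42] shift(now axes) [ 1.04 -0.   -0.42]
```

View pics/t14c.png

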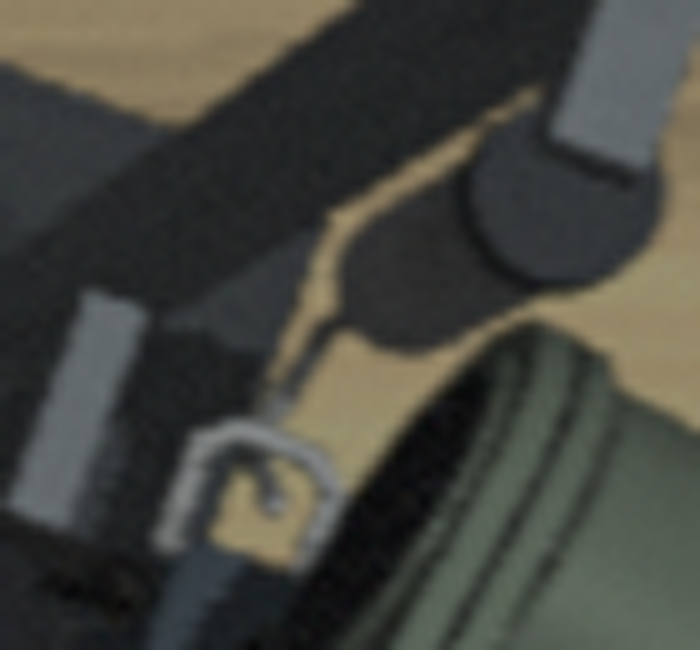

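View pics/s14c.png

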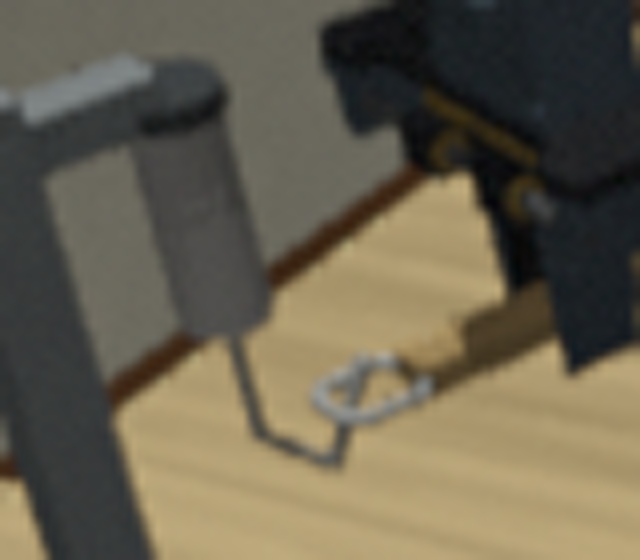

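Call:
jog_arm(
  plan=[0.5, 0, -0.15, 0, 0.5, 0, -0.15, 0, 0.2, 0, -0.1, 0, 0, 0, 0, 0, 0, 0, 0, 0],
)

```text
time_s: 19.2
ee_pos: [528.9, -286.1, 335.7]
ee_rot: [8.2, 90.0, 167.6]
force: [-0.1, 0.8, -2.0]
gripper_width: 21.8
```

Call:
jog_arm(
  plan=[0, 0, 0, 0, 0, 0, 0, 0, 0, 0, 0, 0, 0.55, 0, -0.05, 0, 0.55, 0, -0.06, 0, 0.55, 0, -0.06, 0, 0.55, 0, -0.06, 0, 0, 0, 0, 0, 0, 0, 0, 0],
  newtons=8,
)

```text
time_s: 19.95
ee_pos: [531.1, -286.9, 313.3]
ee_rot: [-3.3, 90.0, 156.1]
force: [-0.3, 0.7, -2.1]
gripper_width: 22.1
```

Run:
```python
from h import *
print(inst(tool()[1])); plan(st(-105.5,0,337),159.4)
for n in('top','scene'): cv2.imwrite(f'pics/{n}15.png',env.grab_frame(n)[:,:,::-1])
crop('pics/top15.png',(490,130,560,195),10,'pics/t15c.png')
crop('pics/scene15.png',(110,140,210,220),7,'pics/s15c.png')
```

```text
[-1.03347259e+02 -2.79075921e-02  3.13340126e+02]
t 19.95 p [ 531.1 -286.9  313.3] z yaw 159.4 x ax [-0.001  0.    -1.   ] q [-29.5  19.   78.   -0.   83.   81.1] F [-0.3  0.7 -2.1] w 22.1
turn units 0.0 shift(tool axes after turn) cm [-2.37 -0.    0.22] shift(now axes) [-2.37 -0.    0.22]
```

View pics/s15c.png

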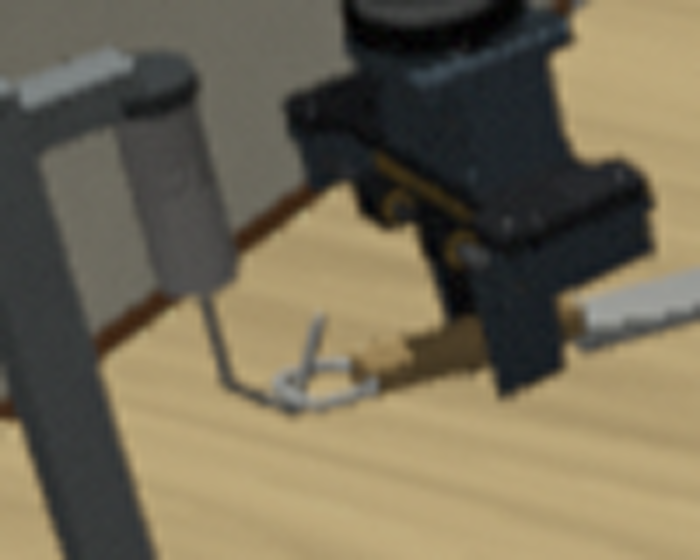

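View pics/t15c.png

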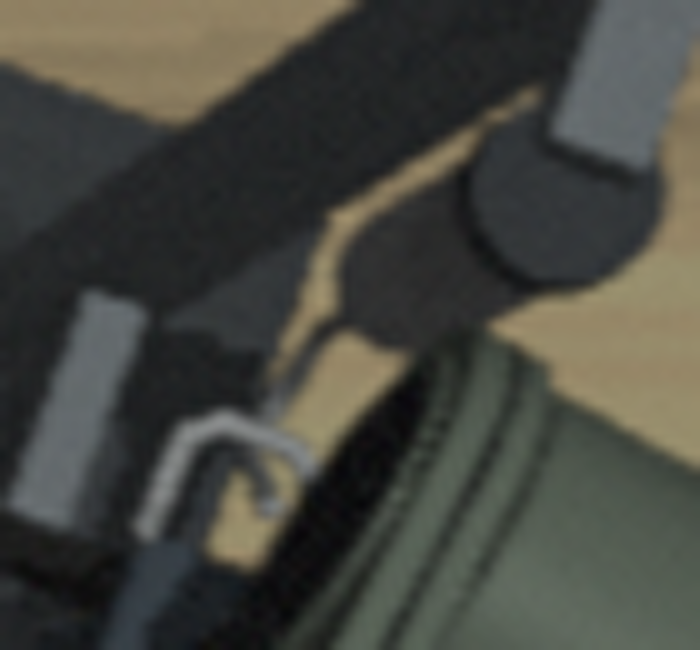

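Call:
jog_arm(
  plan=[0.55, 0, -0.15, 0, 0.55, 0, -0.15, 0, 0.55, 0, -0.2, 0, 0.55, 0, -0.2, 0, 0.5, 0, -0.25, 0, 0.5, 0, -0.25, 0, 0.5, 0, -0.3, 0, 0.5, 0, -0.3, 0, 0, 0, 0, 0, 0, 0, 0, 0],
)

```text
time_s: 20.88
ee_pos: [548.4, -293.3, 271.6]
ee_rot: [178.1, 90.0, -22.5]
force: [1.4, -0.8, -1.7]
gripper_width: 22.0
```

Run:
```python
from h import *
print(inst(tool()[1])); plan(st(-105.5,0,337),159.4)
for n in('top','scene'): cv2.imwrite(f'pics/{n}16.png',env.grab_frame(n)[:,:,::-1])
crop('pics/top16.png',(490,130,560,195),10,'pics/t16c.png')
crop('pics/scene16.png',(110,140,210,220),7,'pics/s16c.png')
```

```text
[-8.48082818e+01  1.88616469e-02  2.71579166e+02]
t 20.8833 p [ 548.4 -293.3  271.6] z yaw 159.4 x ax [ 0.001 -0.    -1.   ] q [-29.2  21.6  79.9   0.   78.4  81.4] F [ 1.4 -0.8 -1.7] w 22.0
turn units 0.0 shift(tool axes after turn) cm [-6.54  0.    2.06] shift(now axes) [-6.54  0.    2.06]
```

View pics/s16c.png

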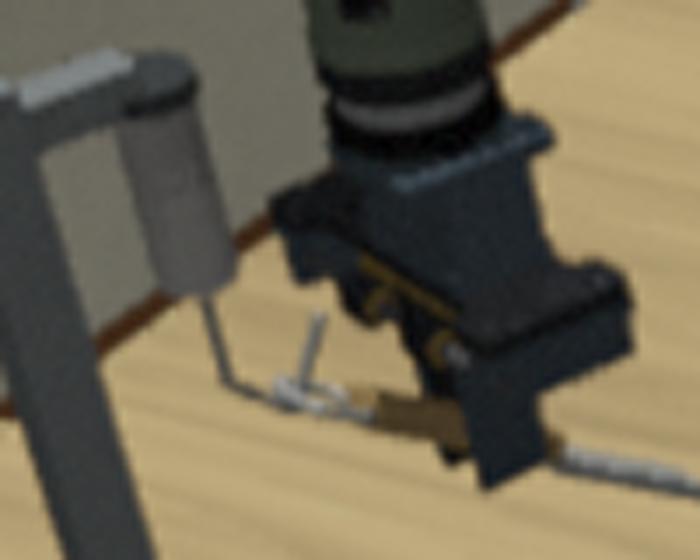

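View pics/t16c.png

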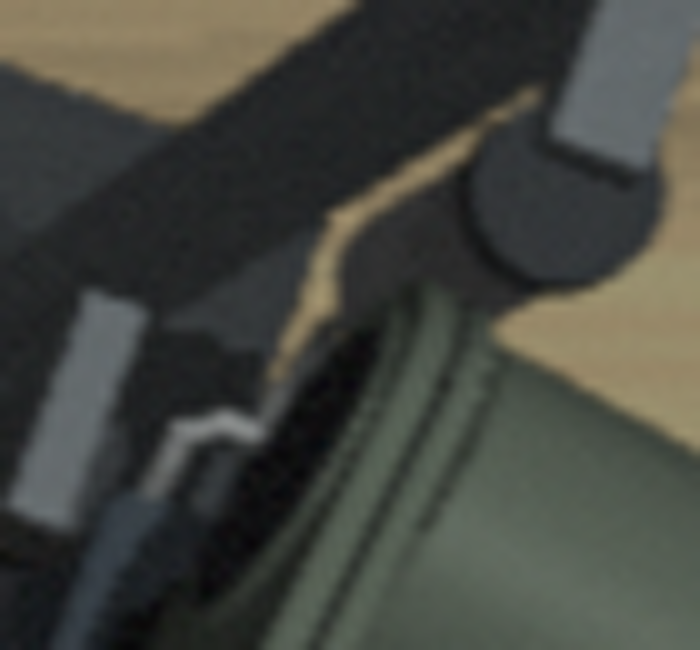

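Call:
jog_arm(
  plan=[0.4, 0, 0, 0, 0.4, 0, 0, 0, 0, 0, 0, 0, 0, 0, 0, 0],
)

```text
time_s: 21.32
ee_pos: [548.2, -293.3, 263.9]
ee_rot: [177.6, 89.9, -23.0]
force: [2.3, -0.9, -1.6]
gripper_width: 22.1
```

Call:
jog_arm(
  plan=[0, 0, 0, 0, 0, 0, 0, 0, 0, 0, 0, 0, 0, 0, 0, 0, 0, 0, 0, 0, 0, 0, 0, 0, 0, 0, 0, 0, 0, 0, 0, 0, 0, 0, 0, 0, 0, 0, 0, 0, 0, 0, 0, 0, 0, 0, 0, 0],
  claw=9.1,
)

```text
time_s: 22.32
ee_pos: [547.8, -293.2, 263.9]
ee_rot: [103.8, 90.0, -96.8]
force: [0.1, -0.2, 1.0]
gripper_width: 91.0
```

Run:
```python
from h import *
print(inst(tool()[1])); plan(st(-160,0,280),159.4)
for n in('top','scene'): cv2.imwrite(f'pics/{n}17.png',env.grab_frame(n)[:,:,::-1])
crop('pics/scene17.png',(100,130,230,310),4,'pics/s17c.png')
```

```text
[-8.54366491e+01 -1.75341140e-02  2.63932411e+02]
t 22.3167 p [ 547.8 -293.2  263.9] z yaw 159.4 x ax [-0. -0. -1.] q [-29.2  21.8  80.8  -0.   77.4  81.4] F [ 0.1 -0.2  1. ] w 91.0
turn units 0.0 shift(tool axes after turn) cm [-1.61 -0.    7.46] shift(now axes) [-1.61 -0.    7.46]
```

View pics/s17c.png

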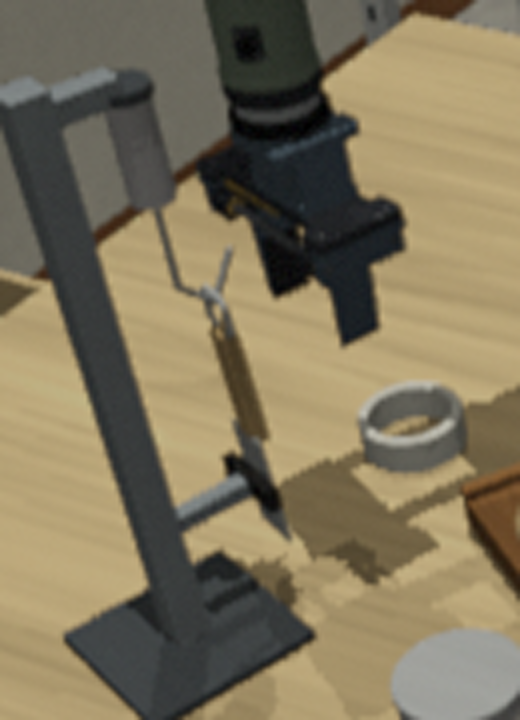

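Hanging by its loop, blade against the bumper. Retreat and let it settle.

Call:
jog_arm(
  plan=[0, 0, 0.7, 0, 0, 0, 1.5, 0, 0, 0, 2.5, 0, 0, 0, 2.5, 0, 0, 0, 2.5, 0, 0, 0, 2, 0, -1, 0, 1, 0, 0, 0, 0, 0, 0, 0, 0, 0, 0, 0, 0, 0, 0, 0, 0, 0, 0, 0, 0, 0],
)

```text
time_s: 23.42
ee_pos: [429.7, -248.8, 273.5]
ee_rot: [-11.2, 90.0, 148.2]
force: [-0.3, -0.3, -0.0]
gripper_width: 90.6
```

Call:
jog_arm(
  plan=[0, 0, 0, 0, 0, 0, 0, 0, 0, 0, 0, 0, 0, 0, 0, 0, 0, 0, 0, 0, 0, 0, 0, 0, 0, 0, 0, 0, 0, 0, 0, 0, 0, 0, 0, 0, 0, 0, 0, 0, 0, 0, 0, 0, 0, 0, 0, 0],
)

```text
time_s: 24.42
ee_pos: [428.9, -248.5, 273.9]
ee_rot: [154.2, 90.0, -46.4]
force: [0.4, 0.5, -0.3]
gripper_width: 91.1
```

Run:
```python
from h import *
print(inst(tool()[1]),env.state()['time_s'])
for n in('top','scene'): cv2.imwrite(f'pics/{n}18.png',env.grab_frame(n)[:,:,::-1])
for n in('top','scene'): cv2.imwrite(f'pics/{n}19.png',env.grab_frame(n)[:,:,::-1])
a,b=[cv2.imread(f'pics/scene{i}.png')[100:320,80:240].astype(int) for i in(18,19)]; print('diff',np.abs(a-b).max(),np.abs(a-b).mean())
crop('pics/scene18.png',(100,130,230,310),4,'pics/s18c.png')
crop('pics/top18.png',(310,110,570,290),3,'pics/t18c.png')
```

```text
[-2.12419943e+02 -5.08266302e-02  2.73942351e+02] 24.4167
diff 23 0.8101231060606061
```

View pics/s18c.png

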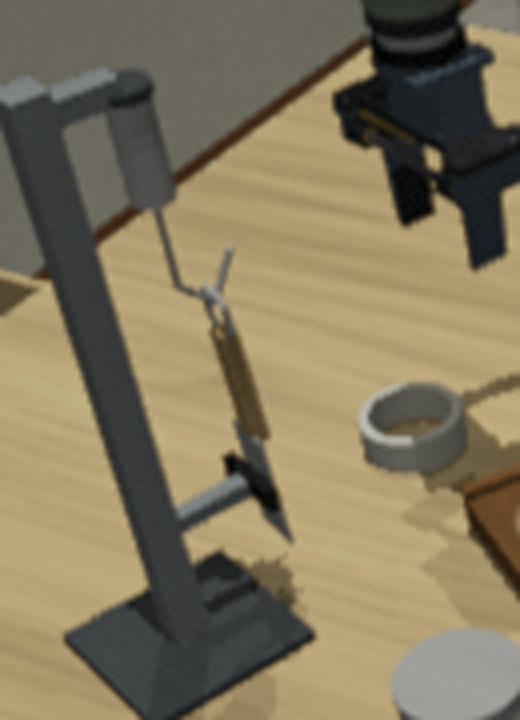

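View pics/t18c.png

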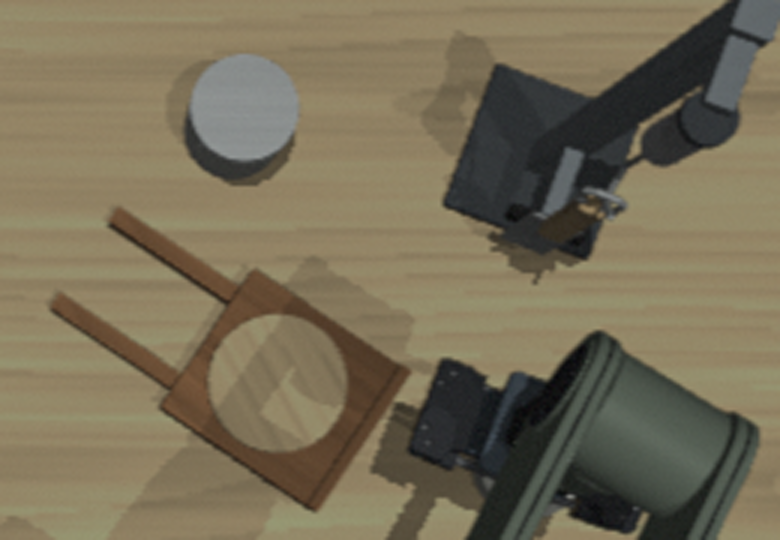

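Run:
```python
from h import *
p=plane('top',310+278.5/3-.5,110+383.5/3-.5,52); print('disc',inrk(p))
P=np.array([609.2,-316.2,356.9])
for d in(0,15,20,25,30): print(d,proj('scene',P-[0,0,d]))
crop('pics/scene18.png',(130,170,175,220),12,'pics/z.png')
```

```text
disc [-79.54557802   0.15145153  52.        ]
0 [155.30758595 184.22774782]
15 [156.38920811 188.46295199]
20 [156.74683663 189.86328367]
25 [157.10302371 191.25797129]
30 [157.45777807 192.64704889]
```

View pics/z.png

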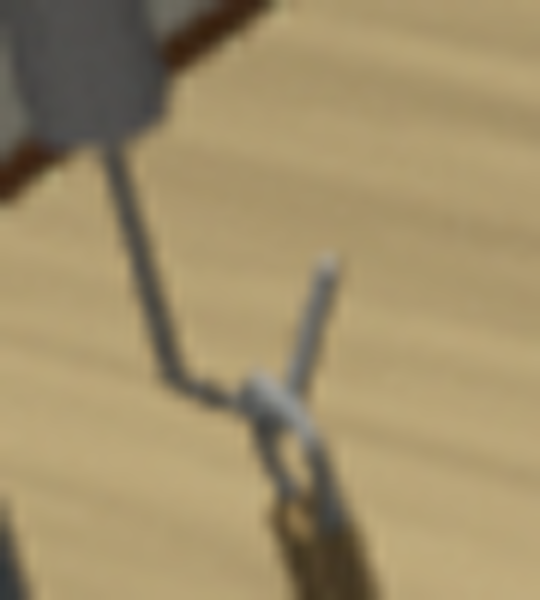

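```bash
python3 -c "
from h import *
print(env.job_done(), env.state()['time_s'])"
```

```text
the job is handed in; nothing more can be done
the job is handed in; nothing more can be done
```

I finished the job and handed it in at about 25 s of the 72 s allowed; no verdict was reported.

- **Method:** I took the spatula from its cradle and slid the level blade into the channel under the cover. I lifted the cover's outer edge, tipped it over the step and pushed it onto the deck. I then threaded the loop down the prong, let the spatula pivot in a light grip to about 35°, and released it.
- **Cover:** in the last pictures it lies bare face up, so white face down. Its centre measures about 80 mm in from the step and within 1 mm of mid-width.
- **Spatula:** it hangs by its loop in the hook's seat with the blade on the bumper. I measured the dip at about 27 mm, with an allowed range of 12 to 40 mm. The last two pictures showed no motion of the hook or spatula.
- **Robot and bystanders:** the gripper is open and well clear, with no force on the tool. The tape roll, tin and sanding block looked unmoved in the pictures, though I judged that by eye and did not measure it.
- **Disagreement:** early on, my estimate of the rack's origin differed by about 2 to 3 mm between its edges, and I averaged it. No check failed.

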